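Pack a candle tin in a gift chest and close its stayed lid

TASK

Raise the lid of the wooden gift chest by its brass bar until the folding stay on its side clicks straight and props the lid by itself, and let go. Set the pink candle tin flat and upright inside the chest, behind the pencil ledge, without dropping it in. Then break the stay's knee by its red knob, and lower the lid gently until it is fully shut, leaving the tape roll, the spool and the jar where they stand.

Things in the scene. Friction and masses are not known exactly. Their poses are not given: they have to be found in the camera images.
- gift_chest: Pine box with flowered lid, brass bar and steel stay, fixed to the table, 134 (x) x 200 (y) x 74 mm high shut; walls 8 mm thick, 60 mm high. Origin: centre of its underside; z up, x from its front (brass bar) to its back (hinge), y to its left; yaw up to 0.25 rad. Inside its front wall a fixed ledge with a pencil, 14 mm deep (x), top 38 mm above the table.
- gift_chest_lid (a joint): Angle of the lid: 0 shut, 0.96 rad as far as the straight stay lets it rise. Lid 200 (y) x 131 x 12 mm. Stiff hinge (0.14 N m friction): with the stay broken the lid keeps its place near the top, but let go lower down (under about 0.6 rad) it may fall. Raising takes 2 to 3 N at the bar.
- pull_bar (a point): Middle of the round brass pull bar, 12 mm thick, 84 mm long along the chest's y, on two posts at y = +-36 mm, its centre 42 mm ahead of the lid's front edge (36 mm gap); 67 mm above the table when shut. It moves with the lid on a circle of 173 mm radius about the hinge (6 mm above the hinge's height when shut) and can turn between the pads.
- lid_hinge (a point): Middle of the lid's hinge line (along the chest's y), 67 mm behind the chest's origin and 61 mm up. The lid lifts from the front: its front edge goes up and back.
- stay_knee (a joint): Knee of the folding stay: two 63 mm steel links on the chest's left (+y) wall. 0 folded (lid shut), 2.48 rad straight, 2.58 at its stop past straight: locked. Lid fully raised and let go, the knee snaps past straight by itself. To break it pull its knob 20 to 30 mm to the chest's front (-x, slightly up), 1 to 3 N; the lid sinks a few degrees. The knee folds forward.
- knee_knob (a point): Middle of the red knob on the knee: cylinder 16 mm thick, 44 mm long along the chest's y, standing 14 to 58 mm out from the left wall; moves with the knee. Locked, it is about 80 mm above the table, close to the propped lid: lean the tool outward (its top away from the chest, to +y) about 35 degrees, and closed fingers fit in behind it (+x side).
- candle_3: Round candle tin, pink sides and a pale silvery lid, 66 mm across and 30 mm high, about 0.13 kg; origin at the centre of its underside, z up. It is the one to pack: the only tin to the right of the chest, in one of three places there (the tape roll and the spool have the others).
- yellow_tape: Roll of yellow striped tape lying flat, 48 mm across, 19 mm high, a bystander: leave it alone. Origin at the centre of its underside.
- teal_spool: Ribbon spool with wooden discs and teal ribbon, lying flat, 80 x 67 x 24 mm, a bystander: leave it alone. Origin at the centre of its underside.
- jar: Small glass jar of confetti, 56 mm across and 80 mm high, a bystander: leave it alone. Origin at the centre of its underside.
- chest_floor (a point): Middle of the free inner floor behind the ledge, 6 mm above the table, 6 mm behind the chest's origin; the floor spans 100 mm (chest's x) by 184 mm (y). The propped lid overhangs it, its front edge 170 mm above the table and 14 mm ahead of this point: lean the tool back to the robot by 30 to 40 degrees (fingers down and to the back).
Not all that is in view belongs to the job. What is shaped like the candle_3 but black or blue is not meant.

How it is judged:
On the way, in this order (a step that is already met when the one before it is completed fails the run):
1. the lid is raised and let go, propped by the stay locked just past straight (value of joint gift_chest_lid above 0.9 rad and value of joint stay_knee above 2.52 rad and contact force between each of the arm, the fingers and gift_chest below 0.1 N), for 0.4 s.
2. the pink tin stands released on the chest's floor behind the ledge while the stay still props the lid (x of candle_3 in the frame of gift_chest between -0.02 and 0.033 m and y of candle_3 in the frame of gift_chest between -0.065 and 0.065 m and z of candle_3 in the frame of gift_chest between 0 and 0.014 m and angle between candle_3's own z axis and vertical below 0.12 rad and value of joint stay_knee above 2.52 rad and contact force between the fingers and candle_3 below 0.1 N and linear speed of candle_3 below 0.02 m/s), for 0.3 s.
At the end, for the whole second after the job is handed in: The lid is shut (within 0.05 rad) and the stay folded (knee under 0.2 rad); the pink tin rests upright on the chest's floor behind the ledge, released; the yellow tape roll, the teal spool and the jar are within 30 mm of where they stood (x of candle_3 in the frame of gift_chest between -0.02 and 0.033 m and y of candle_3 in the frame of gift_chest between -0.065 and 0.065 m and z of candle_3 in the frame of gift_chest between 0 and 0.014 m and angle between candle_3's own z axis and vertical below 0.12 rad and value of joint gift_chest_lid below 0.05 rad and value of joint stay_knee below 0.2 rad and linear speed of candle_3 below 0.02 m/s and distance of each of yellow_tape, teal_spool, jar from where it was at the start of the episode below 0.03 m); the robot touches nothing.
It fails at once if the lid is let fall or slammed (closing faster than 2 rad/s) (velocity of joint gift_chest_lid below -2 rad/s).
It fails at once if the pink tin is dropped or thrown into the chest (faster than 0.6 m/s in it) (x of candle_3 in the frame of gift_chest between -0.06 and 0.06 m and y of candle_3 in the frame of gift_chest between -0.1 and 0.1 m and z of candle_3 in the frame of gift_chest below 0.06 m and linear speed of candle_3 above 0.6 m/s).
It fails at once if a bystander is disturbed: the yellow tape roll, the teal spool or the jar moved by more than 30 mm or tipped (distance of any of yellow_tape, teal_spool, jar from where it was at the start of the episode above 0.03 m or angle between jar's own z axis and vertical above 0.4 rad).
It also fails if it takes over 72 s, if anything falls off the work surface, if the arm or the gripper's body presses on something with over 40 N, if the wrist force passes 120 N, or if a joint passes its speed limit or range.

ROBOT

A 6-joint arm with a two-finger parallel gripper is mounted at the origin on a cart in front of the work surface, level with it; the furniture and walls round the work are solid. World frame = base frame: x ahead of the robot, y to its left, z up, the work surface at z = 0. Lengths are in m, angles in rad, forces in N, time in s.
With the tool pointing down it reaches from about 0.35 to 0.95 m from the base axis. Payload 17.4 kg.
Tool frame: the origin (TCP) lies between the finger pads; the fingertips stand 11 mm ahead of it and the grasp point (between the pads) lies 8 mm behind it (arm.tip_reach is the distance from the TCP to the fingertips, in m); z points along the fingers, y is the line along which they close (so a half turn about z gives the same grasp; the last joint's range is limited). The gripper opens to 93 mm and grips with 3 to 60 N. Pads are 15 mm wide; open, the fingers measure 128 mm over their backs; the gripper's body (75 mm by 188 mm) begins 65 mm behind the grasp point.
Start: joints at [1.306, 0.116, 1.442, -0, 1.584, -0.038], TCP at [0.152, 0.658, 0.23] pointing down, gripper open.
Joint ranges: [-2.83, 2.83], [-0.83, 2.19], [0.07, 2.5], [-1.14, 4.28], [0.01, 3], [-2.97, 2.97]. Speed limits (rad/s): [1.89, 1.89, 2.22, 3.14, 3.14, 3.14].

INTERFACE

Orientations are given as [roll, pitch, yaw] about the fixed x, y, z axes, in that order (R = Rz(yaw) Ry(pitch) Rx(roll)).
In Python, from plant import arm gives the robot as it stands. The module is installed in compiled form; this text tells all that it offers.
- The arm moves only by the shell command python3 -m inch 'ROWS' [FORCE]. ROWS is JSON, a list of rows, each an object of numbers: "ax", "ay", "az": the turn, a rotation vector about the world's x, y, z in rad; "tx", "ty", "tz": the shift along the world's x, y, z in mm; "fingers": the opening, from 0 (shut) to 1 (fully open). A call has 1 to 5 rows; each row is the pose to reach, as a shift and turn from the pose commanded when the call began; what a row does not reach only later rows make up. A row lasts 1/12 s, in which the tool goes at most 41.7 mm and 7.16 degrees, less where a joint would pass 70% of its speed; a pose out of reach is approached as far as the arm can. A call with a gripper value outside its range is refused whole. The fingers move at their own pace and stop on an object; FORCE is the grip in N (left out, the last holds). Time passes only in rows, so rows that repeat a pose let the fingers close. It gives the time, the measured TCP pose, the force, the opening and the grip force at its end, in the units of the state.
- arm.state(): the state, without advancing time (a new reading comes with each control period).
- arm.snapshot(name): name is "scene" or "top" or "wrist"; returns the picture (384x512x3 uint8, blue, green, red); there is no depth.
- arm.camera_info(name): a dict with "vertical_fov" (degrees; the focal length in pixels is half the picture's height over the tangent of half this angle, whatever the lens; pixels are square), "cx", "cy" (the principal point, pixels), "R" (3x3) and "t" (3): a world point X has camera coordinates R X + t; the wrist camera has in their place "hand_eye" (4x4, takes a point from camera to tool coordinates, whose origin is the TCP and whose axes are the flange's). Camera axes: x right, y down, z forward; pixel columns grow to the right and rows downward; lengths in m; the calibration is good to about 2 mm. A picture is of the moment at which its call begins: read the wrist's pose just before it. camera_info takes no time and is no camera call.
- arm.hand_in(): hands the job in; it is judged then, once.
Trained networks look in the newest picture that a camera, given by its name, has taken for a name from the list of things; names that differ only in an ending like _2 or _b are one class to them, and where a whole thing is asked for, a point or a joint stands for the part that bears it (a point fixed in the world has none). Each returns a list of dicts, best first, with "score" (0 to 1); they miss things now and then, are a little off and sometimes report something else, mostly with a low value. They report only what shows in the picture. A call takes as long as a camera call. They do not tell look-alikes from the thing itself.
- arm.recognise(camera, target): "box" ([left, top, right, bottom] in pixels, round what is visible of it).
- arm.spot_point(camera, target): "location" ([column, row] in pixels: a listed point, or the origin of a listed thing).
The state is a dict: "time_s": time; "joint_pos": joint angles; "dq": joint speeds; "joint_efforts": joint torques, N m; "ee_pos": TCP position; "eef_rot": TCP orientation; "force": force on the tool from outside, world axes, zero at the start; "wrist_torque": the same for the moment, N m; "gripper_width": finger opening in m; "finger_force": force on a finger pad.
Only numpy, scipy, OpenCV 4.12 (cv2) and the standard library are available. Lean on these libraries where they do the work, as an engineer would, in place of code of your own. Each camera call takes 0.05 s, during which the arm holds its last target. There are 200 camera calls.

## Working session

There is one attempt and no reset: what is moved stays moved. The work goes in short steps, Python scripts to look and compute and a shell command to move; the robot and the scene stay as the last step left them, time stands still between calls to the robot, and variables do not carry over. Pictures are saved under pics/ and viewed, at most 10 in all, crops included, and the job is handed in when it is done.

```bash
mkdir -p pics; cat > h.py <<'E'
import numpy as np,cv2
from plant import arm
from scipy.spatial.transform import Rotation as Ro
def cam(n):
    c=arm.camera_info(n); f=192/np.tan(np.radians(c['vertical_fov'])/2)
    if 'R' in c: R=np.array(c['R']);t=np.array(c['t'])
    else:
        s=arm.state(); T=np.eye(4);T[:3,:3]=Ro.from_euler('xyz',s['eef_rot']).as_matrix();T[:3,3]=s['ee_pos']
        M=np.linalg.inv(T@np.array(c['hand_eye']));R=M[:3,:3];t=M[:3,3]
    return f,c['cx'],c['cy'],R,t
def ray(n,p,z):
    f,cx,cy,R,t=cam(n);C=-R.T@t;d=R.T@np.array([(p[0]-cx)/f,(p[1]-cy)/f,1]);return C+d*(z-C[2])/d[2]
def proj(n,X):
    f,cx,cy,R,t=cam(n);x=R@np.array(X)+t;return np.array([cx+f*x[0]/x[2],cy+f*x[1]/x[2]])
def tri(a,pa,b,pb):
    A=[];B=[]
    for n,p in((a,pa),(b,pb)):
        f,cx,cy,R,t=cam(n);u=(p[0]-cx)/f;v=(p[1]-cy)/f
        A+=[R[0]-u*R[2],R[1]-v*R[2]];B+=[u*t[2]-t[0],v*t[2]-t[1]]
    return np.linalg.lstsq(np.array(A),np.array(B),rcond=None)[0]
E
python3 - <<'E'
from h import *
a=arm.snapshot('scene');b=arm.snapshot('top')
cv2.imwrite('pics/a.png',cv2.resize(np.vstack([a,b]),(450*1,600*1)) if 0 else cv2.resize(np.hstack([a,b]),(800,300)))
cv2.imwrite('pics/top.png',cv2.resize(b,(800,600)))
np.set_printoptions(precision=3,suppress=True)
for n in('scene','top'):
    print(n,cam(n))
    for k in('gift_chest','pull_bar','lid_hinge','knee_knob','candle_3','yellow_tape','teal_spool','jar','chest_floor'):
        print(k,[(np.round(x['location']),round(x['score'],2)) for x in arm.spot_point(n,k)[:4]])
print(arm.state(),arm.tip_reach)
E
```

```text
scene (np.float64(373.9242300090203), 263.6646775943256, 191.64924195818736, array([[ 0.697, -0.716, -0.014],
       [-0.5  , -0.472, -0.726],
       [ 0.514,  0.514, -0.687]]), array([-0.442,  0.33 ,  0.743]))
gift_chest [(array([232., 197.]), 0.75)]
pull_bar [(array([210., 203.]), 0.68)]
lid_hinge [(array([247., 165.]), 0.9)]
knee_knob [(array([172., 188.]), 0.44), (array([229., 197.]), 0.28)]
candle_3 [(array([388., 263.]), 0.76), (array([331., 240.]), 0.74), (array([279., 233.]), 0.58), (array([235., 198.]), 0.54)]
yellow_tape [(array([292., 274.]), 0.85)]
teal_spool [(array([350., 307.]), 0.66)]
jar [(array([315., 207.]), 0.8)]
chest_floor []
top (np.float64(367.9178127916922), 254.58837674766778, 188.84302115371966, array([[ 0.007, -1.   , -0.003],
       [-0.988, -0.006, -0.155],
       [ 0.155,  0.004, -0.988]]), array([-0.049,  0.57 ,  1.006]))
gift_chest []
pull_bar [(array([224., 225.]), 0.62)]
lid_hinge [(array([213., 166.]), 0.72)]
knee_knob [(array([176., 230.]), 0.55)]
candle_3 [(array([318., 171.]), 0.95), (array([370., 160.]), 0.82), (array([286., 193.]), 0.58)]
yellow_tape [(array([315., 215.]), 0.51)]
teal_spool [(array([366., 203.]), 0.88)]
jar [(array([278., 147.]), 0.83)]
chest_floor []
{'time_s': 1.0, 'joint_pos': array([ 1.306,  0.116,  1.442,  0.   ,  1.584, -0.038]), 'dq': array([ 0.   ,  0.002, -0.001,  0.   , -0.001,  0.001]), 'joint_efforts': array([  0.004, -72.104, -62.274,   0.078,   0.019,  -0.   ]), 'ee_pos': array([0.152, 0.658, 0.23 ]), 'eef_rot': array([-3.142, -0.   ,  2.915]), 'force': array([-0.631,  0.867,  0.224]), 'wrist_torque': array([-0.046, -0.013, -0.057]), 'finger_force': 0.0, 'gripper_width': 0.09282248259813765} 0.011
```

View pics/a.png

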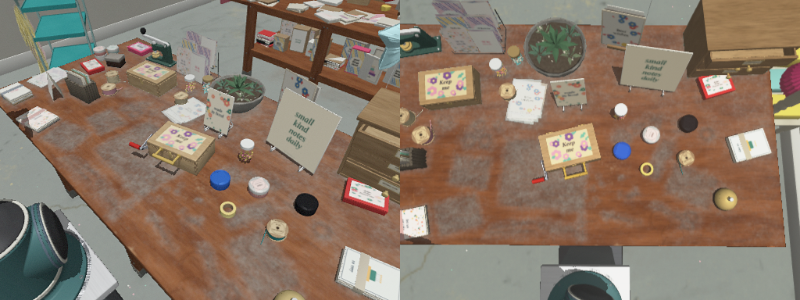

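View pics/top.png

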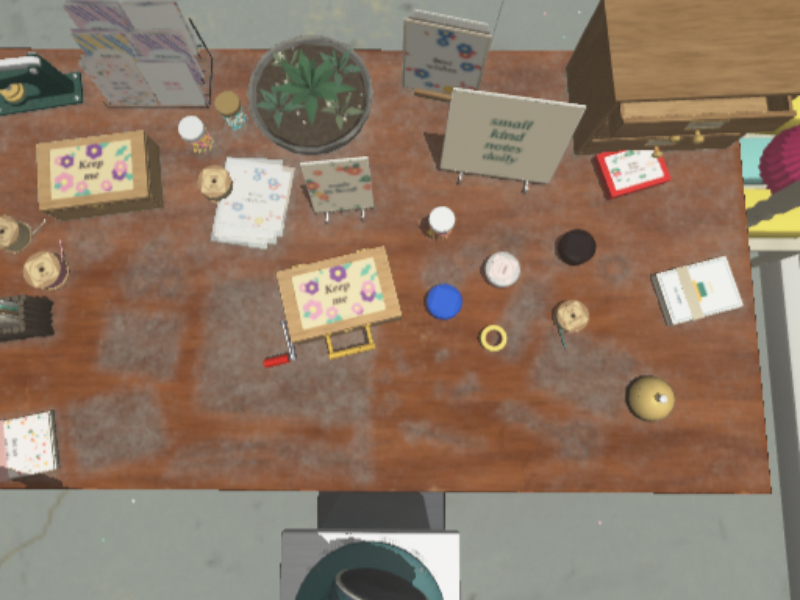

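The top view shows the chest at about (339,292), its bar at (350,343) and the red knob at (277,361). There are three tins: blue (443,301), pale pink (502,269) and black (576,247). The pink one fits the description, so I'll confirm it in an enlarged crop.

```bash
python3 - <<'E'
from h import *
np.set_printoptions(precision=3,suppress=True)
b=cv2.imread('pics/top.png')
b=arm.snapshot('top'); a=arm.snapshot('scene')
c=cv2.resize(b[140:245,165:385],None,fx=3.6,fy=3.6,interpolation=cv2.INTER_CUBIC)
d=cv2.resize(a[145:235,150:270],None,fx=2.4,fy=2.4,interpolation=cv2.INTER_CUBIC)
e=cv2.resize(a[215:285,260:410],None,fx=3,fy=3,interpolation=cv2.INTER_CUBIC)
im=np.zeros((600,800,3),np.uint8);im[:c.shape[0],:c.shape[1]]=c;im[380:380+d.shape[0],:d.shape[1]]=d;im[380:380+e.shape[0],300:300+e.shape[1]]=e
cv2.imwrite('pics/c.png',im)
print('bar',tri('scene',(210,203),'top',(224,225)),'hinge',tri('scene',(247,165),'top',(213,166)),'knob',tri('scene',(172,188),'top',(176,230)))
print('tin',tri('scene',(331,240),'top',(318,171)),ray('top',(318,171),0),ray('scene',(331,240),0),'tape',ray('top',(315,215),0.0),'spool',ray('top',(366,203),0),'jar',ray('top',(278,147),0),'blue',ray('top',(286,193),0))
E
```

```text
bar [0.469 0.035 0.068] hinge [0.633 0.068 0.077] knob [0.452 0.174 0.045]
tin [ 0.633 -0.236  0.004] [ 0.633 -0.235  0.   ] [ 0.638 -0.235  0.   ] tape [ 0.5   -0.224  0.   ] spool [ 0.537 -0.375  0.   ] jar [ 0.706 -0.115  0.   ] blue [ 0.565 -0.139  0.   ]
```

View pics/c.png

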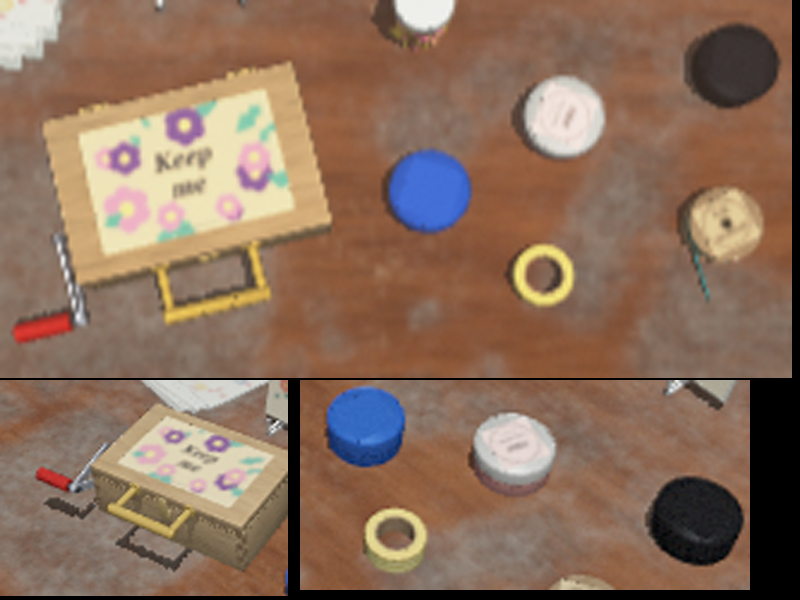

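The crop confirms the pink-sided, pale-lidded tin at (564,117), with the blue one at (429,190) and the black one at (734,65). Next I fit the chest pose from its corners.

```bash
python3 - <<'E'
from h import *
np.set_printoptions(precision=4,suppress=True)
P=lambda u,v,z:ray('top',(165+(u+.5)/3.6-.5,140+(v+.5)/3.6-.5),z)
TL,TR,BR,BL=[P(u,v,.074) for u,v in((45,122),(291,65),(330,222),(82,285))]
print(TL,TR,BR,BL)
# lid spans chest x -64..67 (131), y +-100
from scipy.optimize import least_squares
M=np.array([[67,100],[67,-100],[-64,-100],[-64,100]])/1000
W=np.array([TL,TR,BR,BL])[:,:2]
B=P(217,307,.067)[:2]
f=lambda q:np.r_[((M@np.array([[np.cos(q[2]),np.sin(q[2])],[-np.sin(q[2]),np.cos(q[2])]])+q[:2])-W).ravel(),
 (np.array([-.106*np.cos(q[2]),-.106*np.sin(q[2])])+q[:2]-B)]
r=least_squares(f,[.55,.05,.2]);print('chest',r.x,'res mm',r.fun*1000)
x,y,w=r.x
T=lambda p:np.array([x+p[0]*np.cos(w)-p[1]*np.sin(w),y+p[0]*np.sin(w)+p[1]*np.cos(w)])
print('bar',T((-.106,0)),'meas',B,'hinge',T((.067,0)),'floor',T((.006,0)))
print('tin top',P(564,117,.03),P(522,117,.03),P(605,117,.03))
print('knob',P(43,328,.05))
E
```

```text
[0.6076 0.171  0.074 ] [ 0.6541 -0.0194  0.074 ] [ 0.5309 -0.0506  0.074 ] [0.4814 0.1378 0.074 ]
chest [0.5673 0.0597 0.2472] res mm [ 0.2384  2.0603  2.651  -1.425  -1.115  -2.2772 -0.5641  3.1843 -1.2104
 -1.5424]
bar [0.4645 0.0338] meas [0.4658 0.0353] hinge [0.6323 0.0761] floor [0.5731 0.0612]
tin top [ 0.623  -0.2395  0.03  ] [ 0.6228 -0.2055  0.03  ] [ 0.6233 -0.2727  0.03  ]
knob [0.4496 0.1714 0.05  ]
```

```bash

for i in 1; do
python3 -m inch '[{"tx":16,"ty":-31,"tz":-4,"az":-0.055,"fingers":0.38},{"tx":31,"ty":-62,"tz":-8,"az":-0.11,"fingers":0.38},{"tx":47,"ty":-94,"tz":-12,"az":-0.165,"fingers":0.38},{"tx":63,"ty":-125,"tz":-16,"az":-0.22,"fingers":0.38},{"tx":78,"ty":-156,"tz":-20,"az":-0.274,"fingers":0.38}]' 12
python3 -m inch '[{"tx":78,"ty":-156,"tz":-20,"az":-0.274,"fingers":0.38},{"tx":78,"ty":-156,"tz":-20,"az":-0.274,"fingers":0.38},{"tx":78,"ty":-156,"tz":-20,"az":-0.274,"fingers":0.38},{"tx":78,"ty":-156,"tz":-20,"az":-0.274,"fingers":0.38},{"tx":78,"ty":-156,"tz":-20,"az":-0.274,"fingers":0.38}]'
done
```

```text
schema error: expected keys ax, ay, az, tx, ty, tz, fingers
schema error: expected keys ax, ay, az, tx, ty, tz, fingers
```

```bash

python3 -m inch '[{"ax":0,"ay":0,"tx":78,"ty":-156,"tz":-20,"az":-0.274,"fingers":0.38},{"ax":0,"ay":0,"tx":78,"ty":-156,"tz":-20,"az":-0.274,"fingers":0.38},{"ax":0,"ay":0,"tx":78,"ty":-156,"tz":-20,"az":-0.274,"fingers":0.38},{"ax":0,"ay":0,"tx":78,"ty":-156,"tz":-20,"az":-0.274,"fingers":0.38},{"ax":0,"ay":0,"tx":78,"ty":-156,"tz":-20,"az":-0.274,"fingers":0.38}]' 12
python3 -m inch '[{"ax":0,"ay":0,"tx":78,"ty":-156,"tz":-20,"az":-0.274,"fingers":0.38},{"ax":0,"ay":0,"tx":78,"ty":-156,"tz":-20,"az":-0.274,"fingers":0.38},{"ax":0,"ay":0,"tx":78,"ty":-156,"tz":-20,"az":-0.274,"fingers":0.38},{"ax":0,"ay":0,"tx":78,"ty":-156,"tz":-20,"az":-0.274,"fingers":0.38},{"ax":0,"ay":0,"tx":78,"ty":-156,"tz":-20,"az":-0.274,"fingers":0.38}]'
```

```text
time_s: 1.52
ee_pos: [0.2314, 0.4978, 0.2093]
eef_rot: [-3.141, 0.001, 2.639]
force: [-0.3, -0.5, 1.0]
gripper_width: 0.0643
finger_force: 0.0
time_s: 1.93
ee_pos: [0.3093, 0.3421, 0.1893]
eef_rot: [3.142, 0.001, 2.364]
force: [-0.1, 0.9, 0.3]
gripper_width: 0.0364
finger_force: 0.0
```

```bash

python3 -m inch '[{"ax":0,"ay":0,"tx":78,"ty":-154,"tz":-20,"az":-0.274,"fingers":0.38},{"ax":0,"ay":0,"tx":78,"ty":-154,"tz":-20,"az":-0.274,"fingers":0.38},{"ax":0,"ay":0,"tx":78,"ty":-154,"tz":-20,"az":-0.274,"fingers":0.38},{"ax":0,"ay":0,"tx":78,"ty":-154,"tz":-20,"az":-0.274,"fingers":0.38},{"ax":0,"ay":0,"tx":78,"ty":-154,"tz":-20,"az":-0.274,"fingers":0.38}]' 12
python3 -m inch '[{"ax":0,"ay":0,"tx":78,"ty":-154,"tz":-20,"az":-0.272,"fingers":0.38},{"ax":0,"ay":0,"tx":78,"ty":-154,"tz":-20,"az":-0.272,"fingers":0.38},{"ax":0,"ay":0,"tx":78,"ty":-154,"tz":-20,"az":-0.272,"fingers":0.38},{"ax":0,"ay":0,"tx":78,"ty":-154,"tz":-20,"az":-0.272,"fingers":0.38},{"ax":0,"ay":0,"tx":78,"ty":-154,"tz":-20,"az":-0.272,"fingers":0.38}]'
python3 - <<'E'
from h import *
w=arm.snapshot('wrist');cv2.imwrite('pics/w1.png',w)
np.set_printoptions(precision=4,suppress=True)
for k in('pull_bar','knee_knob'):
  for x in arm.spot_point('wrist',k)[:2]: print(k,x,ray('wrist',x['location'],.067))
print(proj('wrist',(.465,.0345,.067)))
E
```

```text
time_s: 2.35
ee_pos: [0.3874, 0.1878, 0.1692]
eef_rot: [-3.141, 0.001, 2.089]
force: [-0.5, 0.7, -0.9]
gripper_width: 0.0353
finger_force: 0.0
time_s: 2.77
ee_pos: [0.4654, 0.0338, 0.149]
eef_rot: [-3.141, 0.001, 1.818]
force: [0.4, 1.3, -0.1]
gripper_width: 0.0352
finger_force: 0.0
pull_bar {'location': [259.8, 206.1], 'score': 0.57} [0.4676 0.0351 0.067 ]
knee_knob {'location': [283.7, 41.9], 'score': 0.71} [0.4519 0.1696 0.067 ]
[256.8798 207.1736]
```

View pics/w1.png

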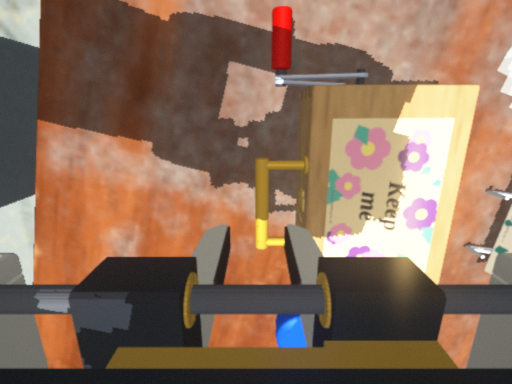

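The wrist view shows the bar centred at (261,204), in line with the open fingers and square to them. I'll go down onto it.

```bash

python3 -m inch '[{"ax":0,"ay":0,"az":0,"tx":2,"ty":1,"tz":-30,"fingers":0.38},{"ax":0,"ay":0,"az":0,"tx":2,"ty":1,"tz":-55,"fingers":0.38},{"ax":0,"ay":0,"az":0,"tx":2,"ty":1,"tz":-75,"fingers":0.38},{"ax":0,"ay":0,"az":0,"tx":2,"ty":1,"tz":-90,"fingers":0.38},{"ax":0,"ay":0,"az":0,"tx":2,"ty":1,"tz":-90,"fingers":0.38}]' 15
python3 -m inch '[{"ax":0,"ay":0,"az":0,"tx":0,"ty":0,"tz":0,"fingers":0.05},{"ax":0,"ay":0,"az":0,"tx":0,"ty":0,"tz":0,"fingers":0.05},{"ax":0,"ay":0,"az":0,"tx":0,"ty":0,"tz":0,"fingers":0.05},{"ax":0,"ay":0,"az":0,"tx":0,"ty":0,"tz":0,"fingers":0.05},{"ax":0,"ay":0,"az":0,"tx":0,"ty":0,"tz":0,"fingers":0.05}]' 15
python3 - <<'E'
# arc increments from shut in world mm, tool vertical
import numpy as np
u=np.array([.9696,.2447]);a0=np.arctan2(.006,.173);r=.173
for t in np.arange(0,1.0,.08):
    d=-r*np.cos(a0+t)+r*np.cos(a0); print(round(t,2),np.round(1000*np.r_[u*d,r*(np.sin(a0+t)-np.sin(a0))],1))
t=.96;d=-r*np.cos(a0+t)+r*np.cos(a0); print(t,np.round(1000*np.r_[u*d,r*(np.sin(a0+t)-np.sin(a0))],1))
E
```

```text
time_s: 3.33
ee_pos: [0.4641, 0.0403, 0.057]
eef_rot: [-3.138, -0.001, 1.823]
force: [0.2, -0.2, -0.1]
gripper_width: 0.0351
finger_force: 0.0
time_s: 3.75
ee_pos: [0.4681, 0.0395, 0.0615]
eef_rot: [3.135, 0.0, 1.821]
force: [17.1, 7.4, -1.5]
gripper_width: 0.0117
finger_force: 15.0
0.0 [0. 0. 0.]
0.08 [ 1.   0.3 13.8]
0.16 [ 3.1  0.8 27.5]
0.24 [ 6.2  1.6 40.9]
0.32 [10.3  2.6 54.1]
0.4 [15.5  3.9 66.9]
0.48 [21.6  5.5 79.2]
0.56 [28.7  7.2 90.9]
0.64 [ 36.6   9.2 102.1]
0.72 [ 45.4  11.5 112.5]
0.8 [ 55.   13.9 122.2]
0.88 [ 65.3  16.5 131.1]
0.96 [ 76.3  19.2 139.1]
0.96 [ 76.3  19.2 139.1]
```

```bash

python3 -m inch '[{"ax":0,"ay":0,"az":0,"tx":1,"ty":0,"tz":5,"fingers":0.05},{"ax":0,"ay":0,"az":0,"tx":2,"ty":0,"tz":10,"fingers":0.05},{"ax":0,"ay":0,"az":0,"tx":2,"ty":1,"tz":16,"fingers":0.05},{"ax":0,"ay":0,"az":0,"tx":3,"ty":1,"tz":22,"fingers":0.05},{"ax":0,"ay":0,"az":0,"tx":4,"ty":1,"tz":28,"fingers":0.05}]'
python3 -m inch '[{"ax":0,"ay":0,"az":0,"tx":1,"ty":0,"tz":6,"fingers":0.05},{"ax":0,"ay":0,"az":0,"tx":3,"ty":1,"tz":13,"fingers":0.05},{"ax":0,"ay":0,"az":0,"tx":5,"ty":1,"tz":19,"fingers":0.05},{"ax":0,"ay":0,"az":0,"tx":7,"ty":2,"tz":26,"fingers":0.05},{"ax":0,"ay":0,"az":0,"tx":7,"ty":2,"tz":26,"fingers":0.05}]'
```

```text
time_s: 4.17
ee_pos: [0.4714, 0.0401, 0.0891]
eef_rot: [3.137, 0.0, 1.821]
force: [14.2, 6.4, -5.4]
gripper_width: 0.0114
finger_force: 15.0
time_s: 4.58
ee_pos: [0.4792, 0.0422, 0.116]
eef_rot: [3.135, 0.001, 1.821]
force: [18.9, 3.4, -8.9]
gripper_width: 0.0113
finger_force: 15.0
```

```bash

python3 -m inch '[{"ax":0,"ay":0,"az":0,"tx":5,"ty":1,"tz":8,"fingers":0.05},{"ax":0,"ay":0,"az":0,"tx":8,"ty":2,"tz":16,"fingers":0.05},{"ax":0,"ay":0,"az":0,"tx":12,"ty":3,"tz":24,"fingers":0.05},{"ax":0,"ay":0,"az":0,"tx":16,"ty":4,"tz":31,"fingers":0.05},{"ax":0,"ay":0,"az":0,"tx":20,"ty":5,"tz":37,"fingers":0.05}]'
python3 -m inch '[{"ax":0,"ay":0,"az":0,"tx":4,"ty":1,"tz":6,"fingers":0.05},{"ax":0,"ay":0,"az":0,"tx":8,"ty":2,"tz":11,"fingers":0.05},{"ax":0,"ay":0,"az":0,"tx":12,"ty":3,"tz":16,"fingers":0.05},{"ax":0,"ay":0,"az":0,"tx":17,"ty":4,"tz":22,"fingers":0.05},{"ax":0,"ay":0,"az":0,"tx":17,"ty":4,"tz":22,"fingers":0.05}]'
```

```text
time_s: 5.0
ee_pos: [0.497, 0.0467, 0.1517]
eef_rot: [-3.141, 0.0, 1.821]
force: [-4.4, -1.1, -0.6]
gripper_width: 0.0117
finger_force: 15.0
time_s: 5.42
ee_pos: [0.5142, 0.051, 0.1746]
eef_rot: [-3.142, -0.0, 1.821]
force: [-12.5, 0.7, 10.0]
gripper_width: 0.0118
finger_force: 15.0
```

```bash

python3 -m inch '[{"ax":0,"ay":0,"az":0,"tx":4,"ty":1,"tz":6,"fingers":0.05},{"ax":0,"ay":0,"az":0,"tx":9,"ty":2,"tz":11,"fingers":0.05},{"ax":0,"ay":0,"az":0,"tx":14,"ty":3,"tz":16,"fingers":0.05},{"ax":0,"ay":0,"az":0,"tx":19,"ty":5,"tz":20,"fingers":0.05},{"ax":0,"ay":0,"az":0,"tx":19,"ty":5,"tz":20,"fingers":0.05}]'
python3 -m inch '[{"ax":0,"ay":0,"az":0,"tx":3,"ty":1,"tz":2,"fingers":0.05},{"ax":0,"ay":0,"az":0,"tx":6,"ty":2,"tz":5,"fingers":0.05},{"ax":0,"ay":0,"az":0,"tx":10,"ty":3,"tz":8,"fingers":0.05},{"ax":0,"ay":0,"az":0,"tx":12,"ty":3,"tz":9,"fingers":0.05},{"ax":0,"ay":0,"az":0,"tx":12,"ty":3,"tz":9,"fingers":0.05}]'
```

```text
time_s: 5.83
ee_pos: [0.5338, 0.0561, 0.1939]
eef_rot: [3.14, 0.0, 1.821]
force: [-4.8, 2.1, 4.8]
gripper_width: 0.0115
finger_force: 15.0
time_s: 6.25
ee_pos: [0.5447, 0.0588, 0.2021]
eef_rot: [-3.14, -0.0, 1.821]
force: [-9.4, -0.2, 5.8]
gripper_width: 0.0113
finger_force: 15.0
```

```bash
python3 - <<'E'
from h import *
np.set_printoptions(precision=3,suppress=True)
a=arm.snapshot('scene');cv2.imwrite('pics/s2.png',cv2.resize(a[90:270,120:360],None,fx=3,fy=3))
for k in('pull_bar','knee_knob'): print(k,[(x['location'],x['score']) for x in arm.spot_point('scene',k)[:2]])
E
```

```text
pull_bar [([220.4, 139.9], 0.65)]
knee_knob [([187.5, 160.2], 0.45)]
```

View pics/s2.png

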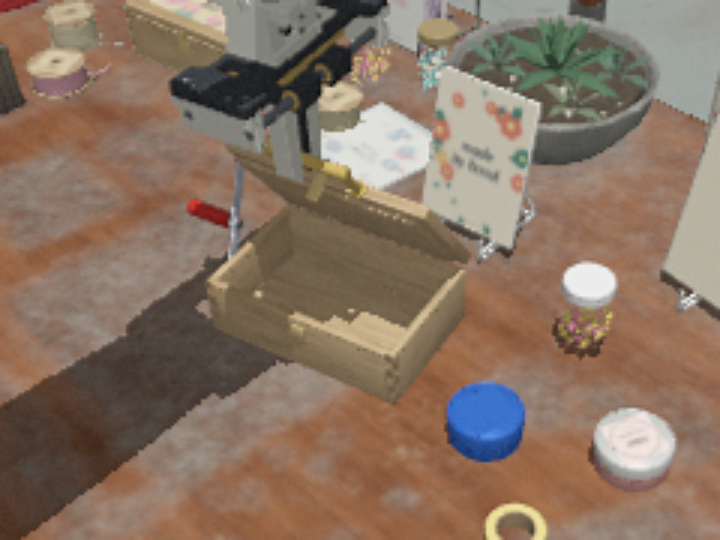

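The lid is up and the stay is almost straight, with the knob at (208,212) in the crop and the fingers on the bar. I'll push slightly further, let go and rise.

```bash

python3 -m inch '[{"ax":0,"ay":0,"az":0,"tx":2,"ty":0,"tz":1,"fingers":0.05},{"ax":0,"ay":0,"az":0,"tx":2,"ty":0,"tz":1,"fingers":0.05},{"ax":0,"ay":0,"az":0,"tx":2,"ty":0,"tz":1,"fingers":0.3},{"ax":0,"ay":0,"az":0,"tx":0,"ty":0,"tz":0,"fingers":0.3},{"ax":0,"ay":0,"az":0,"tx":0,"ty":0,"tz":0,"fingers":0.3}]'
python3 -m inch '[{"ax":0,"ay":0,"az":0,"tx":0,"ty":0,"tz":0,"fingers":0.3},{"ax":0,"ay":0,"az":0,"tx":-2,"ty":0,"tz":10,"fingers":0.3},{"ax":0,"ay":0,"az":0,"tx":-2,"ty":0,"tz":25,"fingers":0.3},{"ax":0,"ay":0,"az":0,"tx":-2,"ty":0,"tz":45,"fingers":0.3},{"ax":0,"ay":0,"az":0,"tx":-2,"ty":0,"tz":65,"fingers":0.3}]'
python3 -m inch '[{"ax":0,"ay":0,"az":0,"tx":-40,"ty":0,"tz":10,"fingers":1},{"ax":0,"ay":0,"az":0,"tx":-80,"ty":-20,"tz":10,"fingers":1},{"ax":0,"ay":0,"az":0,"tx":-110,"ty":-40,"tz":10,"fingers":1},{"ax":0,"ay":0,"az":0,"tx":-110,"ty":-80,"tz":10,"fingers":1},{"ax":0,"ay":0,"az":0,"tx":-110,"ty":-120,"tz":10,"fingers":1}]'
python3 - <<'E'
from h import *
np.set_printoptions(precision=3,suppress=True)
a=arm.snapshot('scene');b=arm.snapshot('top');cv2.imwrite('pics/s3.png',np.hstack([cv2.resize(a[110:230,150:270],(400,400)),cv2.resize(b[110:260,150:300],(400,400))]))
L={}
for n in('scene','top'):
  for k in('pull_bar','knee_knob','candle_3','lid_hinge','chest_floor'): L[n,k]=[x['location'] for x in arm.spot_point(n,k)[:3]];print(n,k,L[n,k])
for k in('pull_bar','knee_knob','lid_hinge'):
  try: print(k,tri('scene',L['scene',k][0],'top',L['top',k][0]))
  except Exception as e: print(e)
E
```

```text
time_s: 6.82
ee_pos: [0.5449, 0.0587, 0.2016]
eef_rot: [3.141, 0.0, 1.821]
force: [-0.2, 0.9, -0.7]
gripper_width: 0.0256
finger_force: 0.0
time_s: 7.23
ee_pos: [0.5428, 0.0587, 0.269]
eef_rot: [3.141, 0.0, 1.821]
force: [-0.4, -0.4, 0.6]
gripper_width: 0.0279
finger_force: 0.0
time_s: 7.65
ee_pos: [0.4315, -0.0618, 0.2796]
eef_rot: [3.137, 0.002, 1.823]
force: [0.8, -0.1, 0.9]
gripper_width: 0.0564
finger_force: 0.0
scene pull_bar [[221.8, 139.0]]
scene knee_knob [[188.2, 161.4]]
scene candle_3 [[281.2, 233.5], [389.0, 266.2], [330.8, 241.9]]
scene lid_hinge [[247.5, 164.5], [348.8, 303.4]]
scene chest_floor [[234.8, 195.5]]
top pull_bar [[212.9, 190.2]]
top knee_knob [[168.4, 198.1], [219.8, 185.1], [325.2, 172.8]]
top candle_3 [[367.7, 156.1], [322.7, 172.6], [287.8, 194.8]]
top lid_hinge [[212.2, 164.5]]
top chest_floor [[222.4, 186.0]]
pull_bar [0.541 0.05  0.222]
knee_knob [0.533 0.193 0.082]
lid_hinge [0.637 0.071 0.075]
```

View pics/s3.png

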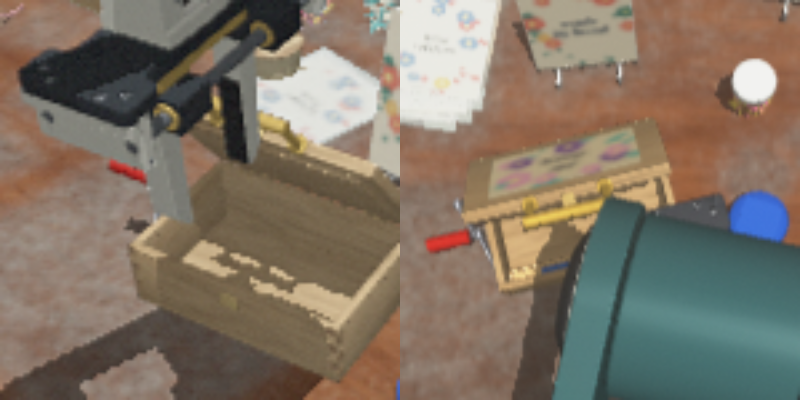

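The lid stays propped with the gripper clear. The knob measures z = 82 mm, against about 80 mm expected when locked. Next I go above the pink tin and measure it from close up.

```bash

python3 -m inch '[{"ax":0,"ay":0,"az":-0.52,"tx":30,"ty":-90,"tz":0,"fingers":1},{"ax":0,"ay":0,"az":-0.52,"tx":30,"ty":-90,"tz":0,"fingers":1},{"ax":0,"ay":0,"az":-0.52,"tx":30,"ty":-90,"tz":0,"fingers":1},{"ax":0,"ay":0,"az":-0.52,"tx":30,"ty":-90,"tz":0,"fingers":1},{"ax":0,"ay":0,"az":-0.52,"tx":30,"ty":-90,"tz":0,"fingers":1}]' 20
python3 -m inch '[{"ax":0,"ay":0,"az":-0.52,"tx":50,"ty":-90,"tz":-10,"fingers":1},{"ax":0,"ay":0,"az":-0.52,"tx":50,"ty":-90,"tz":-10,"fingers":1},{"ax":0,"ay":0,"az":-0.52,"tx":50,"ty":-90,"tz":-10,"fingers":1},{"ax":0,"ay":0,"az":-0.52,"tx":50,"ty":-90,"tz":-10,"fingers":1},{"ax":0,"ay":0,"az":-0.52,"tx":50,"ty":-90,"tz":-10,"fingers":1}]' 20
python3 -m inch '[{"ax":0,"ay":0,"az":-0.531,"tx":30,"ty":0,"tz":-10,"fingers":1},{"ax":0,"ay":0,"az":-0.531,"tx":30,"ty":0,"tz":-10,"fingers":1},{"ax":0,"ay":0,"az":-0.531,"tx":30,"ty":0,"tz":-10,"fingers":1},{"ax":0,"ay":0,"az":-0.531,"tx":30,"ty":0,"tz":-10,"fingers":1},{"ax":0,"ay":0,"az":-0.531,"tx":30,"ty":0,"tz":-10,"fingers":1}]' 20
python3 - <<'E'
from h import *
np.set_printoptions(precision=4,suppress=True)
s=arm.state();print(s['joint_pos'],arm.camera_info('wrist')['hand_eye'])
cv2.imwrite('pics/w2.png',arm.snapshot('wrist'))
for x in arm.recognise('wrist','candle_3')[:4]: print(x)
for x in arm.spot_point('wrist','candle_3')[:4]: print(x,ray('wrist',x['location'],0))
E
```

```text
time_s: 8.67
ee_pos: [0.463, -0.1518, 0.2762]
eef_rot: [-3.141, -0.0, 1.293]
force: [0.0, 0.5, -0.5]
gripper_width: 0.093
finger_force: 0.0
time_s: 9.08
ee_pos: [0.5131, -0.2414, 0.2659]
eef_rot: [-3.14, 0.0, 0.778]
force: [0.4, 1.2, 0.3]
gripper_width: 0.0932
finger_force: 0.0
time_s: 9.5
ee_pos: [0.5428, -0.24, 0.257]
eef_rot: [3.141, -0.0, 0.25]
force: [0.1, -0.4, -0.6]
gripper_width: 0.0925
finger_force: 0.0
[-0.4593 -0.0673  1.5842  0.0001  1.6243  0.8617] [[ 0.     -0.9593 -0.2823  0.0789]
 [ 1.     -0.      0.0002 -0.0009]
 [-0.0002 -0.2823  0.9593 -0.1545]
 [ 0.      0.      0.      1.    ]]
{'box': [249.6, 86.7, 298.0, 133.5], 'score': 0.97}
{'box': [357.0, 78.0, 413.6, 131.8], 'score': 0.58}
{'location': [379.9, 107.4], 'score': 0.81} [ 0.6687 -0.3867  0.    ]
{'location': [186.8, 134.5], 'score': 0.58} [ 0.5622 -0.1291  0.    ]
{'location': [273.2, 111.4], 'score': 0.56} [ 0.6251 -0.2419  0.    ]
{'location': [5.0, 25.4], 'score': 0.21} [0.64   0.1275 0.    ]
```

View pics/w2.png

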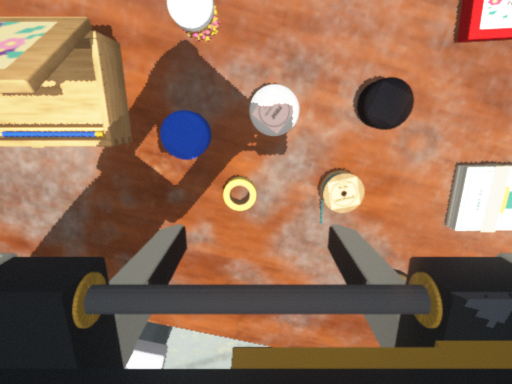

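The pink tin is centred at (274,110) in the wrist view, between blue (186,134), black (385,103) and the tape (240,194). It measures (0.624,-0.241), which agrees with the top view. I'll lean the tool and approach.

```bash

python3 -m inch '[{"ax":0.142,"ay":-0.563,"az":0,"tx":32,"ty":-13,"tz":-117,"fingers":1},{"ax":0.142,"ay":-0.563,"az":0,"tx":32,"ty":-13,"tz":-117,"fingers":1},{"ax":0.142,"ay":-0.563,"az":0,"tx":32,"ty":-13,"tz":-117,"fingers":1},{"ax":0.142,"ay":-0.563,"az":0,"tx":32,"ty":-13,"tz":-117,"fingers":1},{"ax":0.142,"ay":-0.563,"az":0,"tx":32,"ty":-13,"tz":-117,"fingers":1}]' 20
python3 -m inch '[{"ax":0,"ay":0,"az":0,"tx":0,"ty":0,"tz":-20,"fingers":1},{"ax":0,"ay":0,"az":0,"tx":0,"ty":0,"tz":-39,"fingers":1},{"ax":0,"ay":0,"az":0,"tx":0,"ty":0,"tz":-39,"fingers":1}]' 20
python3 - <<'E'
from h import *
np.set_printoptions(precision=4,suppress=True)
s=arm.state();print(s['joint_pos'],Ro.from_euler('xyz',s['eef_rot']).as_matrix())
arm.snapshot('wrist')
print(arm.spot_point('wrist','candle_3')[:3])
for x in arm.recognise('wrist','candle_3')[:3]: b=x['box'];print(x);print(ray('wrist',((b[0]+b[2])/2,(b[1]+b[3])/2),.02))
print(proj('wrist',(.624,-.241,0)),proj('wrist',(.624,-.241,.03)))
E
```

```text
time_s: 10.07
ee_pos: [0.5736, -0.2536, 0.137]
eef_rot: [3.139, -0.585, 0.254]
force: [0.8, 1.4, 1.4]
gripper_width: 0.093
finger_force: 0.0
time_s: 10.32
ee_pos: [0.5733, -0.2531, 0.0971]
eef_rot: [3.141, -0.578, 0.254]
force: [-0.1, 1.1, -1.3]
gripper_width: 0.0932
finger_force: 0.0
[-0.6597 -0.1352  1.99    0.5462  0.9815  0.4191] [[ 0.8108  0.2505  0.529 ]
 [ 0.2103 -0.9681  0.1362]
 [ 0.5462  0.0008 -0.8376]]
[{'location': [410.0, 197.8], 'score': 0.86}, {'location': [259.8, 199.3], 'score': 0.75}, {'location': [135.3, 234.3], 'score': 0.69}]
{'box': [378.6, 153.0, 458.8, 227.2], 'score': 0.87}
[ 0.6733 -0.389   0.02  ]
{'box': [82.3, 195.0, 166.1, 268.3], 'score': 0.79}
[ 0.5653 -0.1305  0.02  ]
{'box': [223.7, 157.3, 298.9, 232.7], 'score': 0.58}
[ 0.6307 -0.2436  0.02  ]
[256.8579 206.084 ] [256.9649 197.9937]
```

```bash

python3 -m inch '[{"ax":0,"ay":0,"az":0,"tx":15,"ty":2,"tz":-20,"fingers":1},{"ax":0,"ay":0,"az":0,"tx":30,"ty":5,"tz":-40,"fingers":1},{"ax":0,"ay":0,"az":0,"tx":45,"ty":8,"tz":-60,"fingers":1},{"ax":0,"ay":0,"az":0,"tx":59,"ty":10,"tz":-77,"fingers":1},{"ax":0,"ay":0,"az":0,"tx":59,"ty":10,"tz":-77,"fingers":1}]' 20
python3 - <<'E'
from h import *
cv2.imwrite('pics/w3.png',arm.snapshot('wrist'))
E
```

```text
time_s: 10.88
ee_pos: [0.6349, -0.2431, 0.0216]
eef_rot: [3.141, -0.579, 0.252]
force: [-0.3, -0.5, -0.3]
gripper_width: 0.0932
finger_force: 0.0
```

View pics/w3.png

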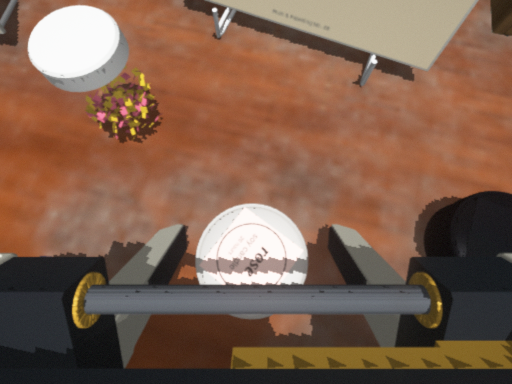

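```bash
python3 - <<'E'
from h import *
np.set_printoptions(precision=4,suppress=True)
for p in((252,204),(252,318),(197,258),(308,258)): print(ray('wrist',p,.03))
s=arm.state();R=Ro.from_euler('xyz',s['eef_rot']).as_matrix();print('grasp',s['ee_pos']-.008*R[:,2],s['ee_pos'])
E
```

```text
[ 0.6569 -0.2337  0.03  ]
[ 0.5945 -0.2501  0.03  ]
[ 0.6176 -0.211   0.03  ]
[ 0.6337 -0.2735  0.03  ]
grasp [ 0.6302 -0.2445  0.03  ] [ 0.6344 -0.2435  0.0233]
```

The tin is between the fingers, centred at (252,260), with nothing else in the gap. I'll correct by a few mm, close, and lift a little.

```bash

python3 -m inch '[{"ax":0,"ay":0,"az":0,"tx":-4,"ty":2,"tz":-5,"fingers":1},{"ax":0,"ay":0,"az":0,"tx":-4,"ty":2,"tz":-5,"fingers":1},{"ax":0,"ay":0,"az":0,"tx":-4,"ty":2,"tz":-5,"fingers":0.6},{"ax":0,"ay":0,"az":0,"tx":-4,"ty":2,"tz":-5,"fingers":0.6},{"ax":0,"ay":0,"az":0,"tx":-4,"ty":2,"tz":-5,"fingers":0.6}]' 20
python3 -m inch '[{"ax":0,"ay":0,"az":0,"tx":0,"ty":0,"tz":0,"fingers":0.55},{"ax":0,"ay":0,"az":0,"tx":0,"ty":0,"tz":0,"fingers":0.55},{"ax":0,"ay":0,"az":0,"tx":0,"ty":0,"tz":0,"fingers":0.55},{"ax":0,"ay":0,"az":0,"tx":0,"ty":0,"tz":0,"fingers":0.55}]' 20
```

```text
time_s: 11.35
ee_pos: [0.6298, -0.2427, 0.0197]
eef_rot: [3.139, -0.582, 0.251]
force: [0.5, 0.6, 0.7]
gripper_width: 0.0776
finger_force: 0.0
time_s: 11.68
ee_pos: [0.6299, -0.2424, 0.019]
eef_rot: [3.139, -0.581, 0.25]
force: [-4.1, 0.8, 5.4]
gripper_width: 0.0657
finger_force: 20.0
```

```bash

python3 -m inch '[{"ax":0,"ay":0,"az":0,"tx":0,"ty":0,"tz":30,"fingers":0.55},{"ax":0,"ay":0,"az":0,"tx":-10,"ty":0,"tz":65,"fingers":0.55},{"ax":0,"ay":0,"az":0,"tx":-30,"ty":0,"tz":100,"fingers":0.55},{"ax":0,"ay":0,"az":0,"tx":-60,"ty":0,"tz":125,"fingers":0.55},{"ax":0,"ay":0,"az":0,"tx":-90,"ty":20,"tz":141,"fingers":0.55}]' 20
python3 -m inch '[{"ax":0,"ay":0,"az":0,"tx":-9,"ty":30,"tz":0,"fingers":0.55},{"ax":0,"ay":0,"az":0,"tx":-18,"ty":65,"tz":0,"fingers":0.55},{"ax":0,"ay":0,"az":0,"tx":-27,"ty":100,"tz":0,"fingers":0.55},{"ax":0,"ay":0,"az":0,"tx":-36,"ty":135,"tz":0,"fingers":0.55},{"ax":0,"ay":0,"az":0,"tx":-45,"ty":170,"tz":0,"fingers":0.55}]' 20
python3 -m inch '[{"ax":0,"ay":0,"az":0,"tx":-5,"ty":35,"tz":0,"fingers":0.55},{"ax":0,"ay":0,"az":0,"tx":-5,"ty":65,"tz":0,"fingers":0.55},{"ax":0,"ay":0,"az":0,"tx":-5,"ty":85,"tz":0,"fingers":0.55},{"ax":0,"ay":0,"az":0,"tx":-5,"ty":92,"tz":0,"fingers":0.55},{"ax":0,"ay":0,"az":0,"tx":-5,"ty":92,"tz":0,"fingers":0.55}]' 20
python3 - <<'E'
from h import *
np.set_printoptions(precision=4,suppress=True)
s=arm.state();print(s['joint_pos'],s['ee_pos'],s['eef_rot'],s['gripper_width'])
a=arm.snapshot('scene');b=arm.snapshot('wrist');cv2.imwrite('pics/s4.png',np.hstack([cv2.resize(a[60:240,120:360],(440,330)),cv2.resize(b,(360,330))]))
E
```

```text
time_s: 12.1
ee_pos: [0.5394, -0.2239, 0.1625]
eef_rot: [3.137, -0.582, 0.251]
force: [0.5, 0.0, 0.0]
gripper_width: 0.0655
finger_force: 20.0
time_s: 12.52
ee_pos: [0.4939, -0.0512, 0.1593]
eef_rot: [3.14, -0.581, 0.249]
force: [1.2, 0.2, -1.2]
gripper_width: 0.0651
finger_force: 20.0
time_s: 12.93
ee_pos: [0.4895, 0.0412, 0.1595]
eef_rot: [3.14, -0.58, 0.253]
force: [0.5, 0.1, -1.1]
gripper_width: 0.0656
finger_force: 20.0
[-0.0713 -0.6674  2.261   0.2071  1.0012  1.1838] [0.4895 0.0412 0.1595] [ 3.1398 -0.5804  0.2533] 0.06561731430816826
```

View pics/s4.png

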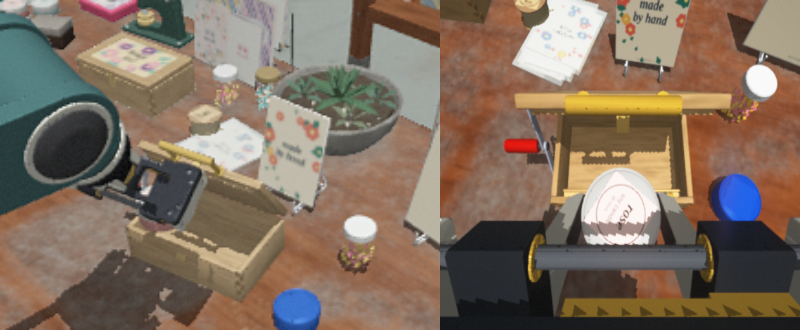

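```bash

python3 -m inch '[{"ax":0,"ay":0,"az":0,"tx":14,"ty":3,"tz":-15,"fingers":0.55},{"ax":0,"ay":0,"az":0,"tx":28,"ty":6,"tz":-30,"fingers":0.55},{"ax":0,"ay":0,"az":0,"tx":42,"ty":9,"tz":-45,"fingers":0.55},{"ax":0,"ay":0,"az":0,"tx":56,"ty":12,"tz":-60,"fingers":0.55},{"ax":0,"ay":0,"az":0,"tx":68,"ty":15,"tz":-74,"fingers":0.55}]' 20
python3 -m inch '[{"ax":0,"ay":0,"az":0,"tx":5,"ty":1,"tz":-12,"fingers":0.55},{"ax":0,"ay":0,"az":0,"tx":11,"ty":2,"tz":-24,"fingers":0.55},{"ax":0,"ay":0,"az":0,"tx":16,"ty":4,"tz":-36,"fingers":0.55},{"ax":0,"ay":0,"az":0,"tx":21,"ty":5,"tz":-45,"fingers":0.55},{"ax":0,"ay":0,"az":0,"tx":24,"ty":6,"tz":-50,"fingers":0.55}]' 20
python3 -m inch '[{"ax":0,"ay":0,"az":0,"tx":0,"ty":0,"tz":0,"fingers":0.55}]' 20
python3 - <<'E'
from h import *
np.set_printoptions(precision=4,suppress=True)
s=arm.state();print(s['force'],s['wrist_torque'],s['ee_pos'],s['eef_rot'],s['gripper_width'])
E
```

```text
time_s: 13.45
ee_pos: [0.5586, 0.0529, 0.0843]
eef_rot: [3.14, -0.58, 0.248]
force: [-0.3, 0.1, -0.9]
gripper_width: 0.0659
finger_force: 20.0
time_s: 13.87
ee_pos: [0.5818, 0.0589, 0.0338]
eef_rot: [3.14, -0.578, 0.248]
force: [-0.2, 0.1, -1.8]
gripper_width: 0.0654
finger_force: 20.0
time_s: 13.95
ee_pos: [0.5817, 0.0594, 0.034]
eef_rot: [3.14, -0.578, 0.248]
force: [-0.3, 0.7, -1.9]
gripper_width: 0.065
finger_force: 20.0
[-0.2975  0.6953 -1.8672] [-0.094   0.5396  0.0123] [0.5817 0.0594 0.034 ] [ 3.1404 -0.5782  0.2483] 0.06500786629301371
```

```bash

python3 -m inch '[{"ax":0,"ay":0,"az":0,"tx":1,"ty":1,"tz":-2,"fingers":0.55},{"ax":0,"ay":0,"az":0,"tx":2,"ty":1,"tz":-4,"fingers":0.55},{"ax":0,"ay":0,"az":0,"tx":3,"ty":2,"tz":-6,"fingers":0.55},{"ax":0,"ay":0,"az":0,"tx":3,"ty":2,"tz":-7,"fingers":0.55},{"ax":0,"ay":0,"az":0,"tx":3,"ty":2,"tz":-7,"fingers":0.55}]' 20
python3 -m inch '[{"ax":0,"ay":0,"az":0,"tx":0,"ty":0,"tz":-1,"fingers":0.55},{"ax":0,"ay":0,"az":0,"tx":0,"ty":0,"tz":-1,"fingers":0.55}]' 20
```

```text
time_s: 14.37
ee_pos: [0.5847, 0.0628, 0.0287]
eef_rot: [3.14, -0.581, 0.25]
force: [-0.3, -0.3, -1.4]
gripper_width: 0.0656
finger_force: 20.0
time_s: 14.53
ee_pos: [0.5847, 0.0628, 0.0277]
eef_rot: [3.14, -0.581, 0.251]
force: [-0.6, 0.4, -0.9]
gripper_width: 0.0655
finger_force: 20.0
```

```bash

python3 -m inch '[{"ax":0,"ay":0,"az":0,"tx":0,"ty":0,"tz":-1,"fingers":0.55},{"ax":0,"ay":0,"az":0,"tx":0,"ty":0,"tz":-1,"fingers":0.55}]' 20
python3 -m inch '[{"ax":0,"ay":0,"az":0,"tx":0,"ty":0,"tz":-1,"fingers":0.55},{"ax":0,"ay":0,"az":0,"tx":0,"ty":0,"tz":-1,"fingers":0.55}]' 20
```

```text
time_s: 14.7
ee_pos: [0.5847, 0.0627, 0.0266]
eef_rot: [3.14, -0.581, 0.25]
force: [-0.3, 0.4, -1.5]
gripper_width: 0.0657
finger_force: 20.0
time_s: 14.87
ee_pos: [0.5847, 0.0627, 0.0255]
eef_rot: [3.14, -0.58, 0.25]
force: [0.3, -0.5, -0.9]
gripper_width: 0.0656
finger_force: 20.0
```

```bash

python3 -m inch '[{"ax":0,"ay":0,"az":0,"tx":0,"ty":0,"tz":-1,"fingers":0.55},{"ax":0,"ay":0,"az":0,"tx":0,"ty":0,"tz":-1,"fingers":0.55}]' 20
python3 -m inch '[{"ax":0,"ay":0,"az":0,"tx":0,"ty":0,"tz":-1,"fingers":0.55},{"ax":0,"ay":0,"az":0,"tx":0,"ty":0,"tz":-1,"fingers":0.55}]' 20
```

```text
time_s: 15.03
ee_pos: [0.5851, 0.0627, 0.0251]
eef_rot: [3.14, -0.581, 0.25]
force: [0.5, 0.5, 2.6]
gripper_width: 0.0658
finger_force: 20.0
time_s: 15.2
ee_pos: [0.5857, 0.0627, 0.025]
eef_rot: [3.139, -0.583, 0.25]
force: [-5.6, -0.5, 10.3]
gripper_width: 0.0656
finger_force: 20.0
```

Contact came at z = 25 mm, as predicted. I'll release and back out along the tool axis.

```bash

python3 -m inch '[{"ax":0,"ay":0,"az":0,"tx":0,"ty":0,"tz":1,"fingers":0.55},{"ax":0,"ay":0,"az":0,"tx":0,"ty":0,"tz":1,"fingers":0.85},{"ax":0,"ay":0,"az":0,"tx":0,"ty":0,"tz":1,"fingers":0.85},{"ax":0,"ay":0,"az":0,"tx":0,"ty":0,"tz":1,"fingers":0.85},{"ax":0,"ay":0,"az":0,"tx":0,"ty":0,"tz":1,"fingers":0.85}]' 20
python3 -m inch '[{"ax":0,"ay":0,"az":0,"tx":-7,"ty":-2,"tz":12,"fingers":0.85},{"ax":0,"ay":0,"az":0,"tx":-16,"ty":-4,"tz":26,"fingers":0.85},{"ax":0,"ay":0,"az":0,"tx":-31,"ty":-8,"tz":48,"fingers":0.85},{"ax":0,"ay":0,"az":0,"tx":-53,"ty":-13,"tz":74,"fingers":0.85},{"ax":0,"ay":0,"az":0,"tx":-80,"ty":-20,"tz":100,"fingers":0.85}]'
python3 -m inch '[{"ax":0,"ay":0,"az":0,"tx":-30,"ty":-7,"tz":20,"fingers":0.5},{"ax":0,"ay":0,"az":0,"tx":-30,"ty":-7,"tz":20,"fingers":0.2},{"ax":0,"ay":0,"az":0,"tx":-30,"ty":-7,"tz":20,"fingers":0},{"ax":0,"ay":0,"az":0,"tx":-30,"ty":-7,"tz":20,"fingers":0},{"ax":0,"ay":0,"az":0,"tx":-30,"ty":-7,"tz":20,"fingers":0}]'
python3 - <<'E'
from h import *
np.set_printoptions(precision=4,suppress=True)
s=arm.state();print(s['joint_pos'],s['ee_pos'],s['eef_rot'])
b=arm.snapshot('wrist');arm.snapshot('scene');cv2.imwrite('pics/w5.png',b)
k=arm.spot_point('wrist','knee_knob')[:2];print(k,[ray('wrist',x['location'],.08) for x in k], arm.recognise('wrist','knee_knob')[:2])
k2=arm.spot_point('scene','knee_knob')[:2];print(k2)
print('tri',tri('wrist',k[0]['location'],'scene',k2[0]['location']))
print(arm.recognise('wrist','candle_3')[:3])
E
```

```text
time_s: 15.62
ee_pos: [0.5847, 0.0627, 0.0245]
eef_rot: [3.14, -0.58, 0.25]
force: [-0.9, -0.2, 0.3]
gripper_width: 0.0784
finger_force: 0.0
time_s: 16.03
ee_pos: [0.5039, 0.0428, 0.1248]
eef_rot: [3.14, -0.579, 0.251]
force: [0.8, -0.2, 1.0]
gripper_width: 0.0793
finger_force: 0.0
time_s: 16.45
ee_pos: [0.4749, 0.0359, 0.1429]
eef_rot: [3.141, -0.578, 0.25]
force: [0.2, 0.1, 0.5]
gripper_width: 0.0502
finger_force: 0.0
[-0.0899 -0.7047  2.3069  0.2175  0.9987  1.1639] [0.4749 0.0359 0.1429] [ 3.1409 -0.578   0.2499]
[{'location': [111.9, 145.6], 'score': 0.56}] [array([0.5366, 0.1919, 0.08  ])] [{'box': [83.4, 92.7, 146.9, 157.9], 'score': 0.77}]
[]Traceback (most recent call last):
  File "<stdin>", line 7, in <module>
IndexError: list index out of range
```

View pics/w5.png

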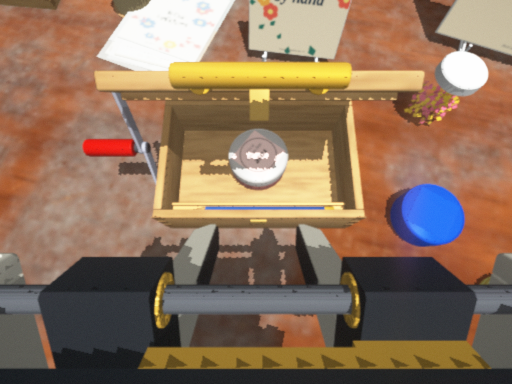

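The tin stands flat in the chest at (258,158), behind the ledge. The stay is straight and locked, with the red knob at (109,147). Next I reorient for the knob: upright, turn, then lean outward.

```bash

python3 -m inch '[{"ax":-0.142,"ay":0.563,"az":0,"tx":0,"ty":0,"tz":150,"fingers":0.37},{"ax":-0.142,"ay":0.563,"az":0,"tx":0,"ty":0,"tz":150,"fingers":0.37},{"ax":-0.142,"ay":0.563,"az":0,"tx":0,"ty":0,"tz":150,"fingers":0.37},{"ax":-0.142,"ay":0.563,"az":0,"tx":0,"ty":0,"tz":150,"fingers":0.37},{"ax":-0.142,"ay":0.563,"az":0,"tx":0,"ty":0,"tz":150,"fingers":0.37}]'
python3 -m inch '[{"ax":0,"ay":0,"az":0.52,"tx":0,"ty":75,"tz":0,"fingers":0.37},{"ax":0,"ay":0,"az":0.52,"tx":0,"ty":75,"tz":0,"fingers":0.37},{"ax":0,"ay":0,"az":0.52,"tx":0,"ty":75,"tz":0,"fingers":0.37},{"ax":0,"ay":0,"az":0.52,"tx":0,"ty":75,"tz":0,"fingers":0.37},{"ax":0,"ay":0,"az":0.52,"tx":0,"ty":75,"tz":0,"fingers":0.37}]'
python3 -m inch '[{"ax":0,"ay":0,"az":0.52,"tx":10,"ty":75,"tz":0,"fingers":0.37},{"ax":0,"ay":0,"az":0.52,"tx":10,"ty":75,"tz":0,"fingers":0.37},{"ax":0,"ay":0,"az":0.52,"tx":10,"ty":75,"tz":0,"fingers":0.37},{"ax":0,"ay":0,"az":0.52,"tx":10,"ty":75,"tz":0,"fingers":0.37},{"ax":0,"ay":0,"az":0.52,"tx":10,"ty":75,"tz":0,"fingers":0.37}]'
python3 -m inch '[{"ax":0,"ay":0,"az":0.53,"tx":10,"ty":95,"tz":-60,"fingers":0.37},{"ax":0,"ay":0,"az":0.53,"tx":10,"ty":95,"tz":-60,"fingers":0.37},{"ax":0,"ay":0,"az":0.53,"tx":10,"ty":95,"tz":-60,"fingers":0.37},{"ax":0,"ay":0,"az":0.53,"tx":10,"ty":95,"tz":-60,"fingers":0.37},{"ax":0,"ay":0,"az":0.53,"tx":10,"ty":95,"tz":-60,"fingers":0.37}]'
python3 -m inch '[{"ax":-0.592,"ay":-0.149,"az":0,"tx":0,"ty":0,"tz":-40,"fingers":0.37},{"ax":-0.592,"ay":-0.149,"az":0,"tx":0,"ty":0,"tz":-40,"fingers":0.37},{"ax":-0.592,"ay":-0.149,"az":0,"tx":0,"ty":0,"tz":-40,"fingers":0.37},{"ax":-0.592,"ay":-0.149,"az":0,"tx":0,"ty":0,"tz":-40,"fingers":0.37},{"ax":-0.592,"ay":-0.149,"az":0,"tx":0,"ty":0,"tz":-40,"fingers":0.37}]'
python3 - <<'E'
from h import *
np.set_printoptions(precision=4,suppress=True)
s=arm.state();print(s['joint_pos'],s['ee_pos'],Ro.from_euler('xyz',s['eef_rot']).as_matrix())
arm.snapshot('wrist');arm.snapshot('scene');arm.snapshot('top')
L={}
for n in('wrist','top','scene'):
    k=arm.spot_point(n,'knee_knob')[:2];print(n,k)
    if k: L[n]=k[0]['location'];print(ray(n,L[n],.08))
ns=list(L)
for i in range(len(ns)):
    for j in range(i): print(ns[i],ns[j],tri(ns[i],L[ns[i]],ns[j],L[ns[j]]))
E
```

```text
time_s: 17.12
ee_pos: [0.4768, 0.036, 0.3014]
eef_rot: [3.139, -0.001, 0.25]
force: [-0.1, 0.3, 1.0]
gripper_width: 0.0346
finger_force: 0.0
time_s: 17.53
ee_pos: [0.4751, 0.1115, 0.2938]
eef_rot: [-3.141, 0.001, 0.778]
force: [0.0, 0.8, -0.2]
gripper_width: 0.0343
finger_force: 0.0
time_s: 17.95
ee_pos: [0.485, 0.186, 0.294]
eef_rot: [-3.141, 0.001, 1.293]
force: [-0.2, 0.6, 0.1]
gripper_width: 0.0347
finger_force: 0.0
time_s: 18.37
ee_pos: [0.4945, 0.2813, 0.2327]
eef_rot: [-3.139, 0.001, 1.822]
force: [-0.1, -0.3, 0.6]
gripper_width: 0.0341
finger_force: 0.0
time_s: 18.78
ee_pos: [0.4951, 0.2808, 0.1951]
eef_rot: [3.137, 0.617, 1.811]
force: [-0.4, -0.9, -0.8]
gripper_width: 0.0347
finger_force: 0.0
[ 0.7346  0.0663  1.6384 -0.5443  1.7303  0.4856] [0.4951 0.2808 0.1951] [[-0.1942  0.9706  0.1423]
 [ 0.7924  0.2407 -0.5605]
 [-0.5782  0.0039 -0.8159]]
wrist [{'location': [269.1, 197.2], 'score': 0.97}]
[0.5322 0.1902 0.08  ]
top [{'location': [167.3, 199.4], 'score': 0.57}]
[0.5338 0.1939 0.08  ]
scene [{'location': [191.4, 160.9], 'score': 0.6}]
[0.5385 0.1921 0.08  ]
top wrist [0.5325 0.1928 0.0839]
scene wrist [0.5346 0.189  0.082 ]
scene top [0.5358 0.1924 0.0809]
```

```bash

python3 -m inch '[{"ax":0,"ay":0,"az":0,"tx":22,"ty":-21,"tz":-22,"fingers":0.37},{"ax":0,"ay":0,"az":0,"tx":22,"ty":-21,"tz":-22,"fingers":0.37},{"ax":0,"ay":0,"az":0,"tx":26,"ty":-38,"tz":-46,"fingers":0.37},{"ax":0,"ay":0,"az":0,"tx":30,"ty":-54,"tz":-70,"fingers":0.37},{"ax":0,"ay":0,"az":0,"tx":30,"ty":-54,"tz":-70,"fingers":0.37}]'
python3 - <<'E'
from h import *
np.set_printoptions(precision=4,suppress=True)
s=arm.state();R=Ro.from_euler('xyz',s['eef_rot']).as_matrix();g=s['ee_pos']-.008*R[:,2]
b=arm.snapshot('wrist');cv2.imwrite('pics/w6.png',b)
k=arm.spot_point('wrist','knee_knob')[:2];print(k,[ray('wrist',x['location'],.082) for x in k])
for q in k:
    P=ray('wrist',q['location'],.082);print('knob in tool (grasp origin)',R.T@(P-g))
E
```

```text
time_s: 19.5
ee_pos: [0.5241, 0.2233, 0.1212]
eef_rot: [-3.136, 0.61, 1.818]
force: [-0.6, -0.8, -1.1]
gripper_width: 0.0341
finger_force: 0.0
[{'location': [260.4, 220.9], 'score': 0.59}] [array([0.5372, 0.1895, 0.082 ])]
knob in tool (grasp origin) [-0.007   0.0047  0.0607]
```

View pics/w6.png

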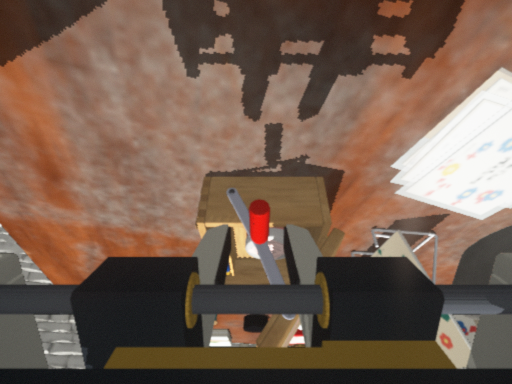

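The wrist view shows the knob at (260,221), between the fingers, with about 5 mm of sideways offset. That makes 11 pictures viewed, one over the limit of 10, so I'll use numbers only from here.

```bash

python3 -m inch '[{"ax":0,"ay":0,"az":0,"tx":6,"ty":-6,"tz":-10,"fingers":0.37},{"ax":0,"ay":0,"az":0,"tx":9,"ty":-16,"tz":-24,"fingers":0.37},{"ax":0,"ay":0,"az":0,"tx":11,"ty":-25,"tz":-37,"fingers":0.37},{"ax":0,"ay":0,"az":0,"tx":13,"ty":-32,"tz":-48,"fingers":0.37},{"ax":0,"ay":0,"az":0,"tx":13,"ty":-32,"tz":-48,"fingers":0.37}]'
python3 -m inch '[{"ax":0,"ay":0,"az":0,"tx":0,"ty":0,"tz":0,"fingers":0.37}]'
```

```text
time_s: 20.02
ee_pos: [0.5377, 0.1937, 0.0751]
eef_rot: [-3.138, 0.611, 1.82]
force: [0.2, -0.2, -0.6]
gripper_width: 0.0343
finger_force: 0.0
time_s: 20.1
ee_pos: [0.538, 0.1947, 0.0769]
eef_rot: [-3.14, 0.61, 1.82]
force: [0.1, 0.0, 0.1]
gripper_width: 0.034
finger_force: 0.0
```

```bash

python3 -m inch '[{"ax":0,"ay":0,"az":0,"tx":-4,"ty":-1,"tz":0,"fingers":0.37},{"ax":0,"ay":0,"az":0,"tx":-8,"ty":-2,"tz":1,"fingers":0.37},{"ax":0,"ay":0,"az":0,"tx":-12,"ty":-3,"tz":2,"fingers":0.37},{"ax":0,"ay":0,"az":0,"tx":-15,"ty":-4,"tz":2,"fingers":0.37},{"ax":0,"ay":0,"az":0,"tx":-18,"ty":-4,"tz":3,"fingers":0.37}]'
python3 -m inch '[{"ax":0,"ay":0,"az":0,"tx":-4,"ty":-1,"tz":0,"fingers":0.37},{"ax":0,"ay":0,"az":0,"tx":-8,"ty":-2,"tz":1,"fingers":0.37},{"ax":0,"ay":0,"az":0,"tx":-12,"ty":-3,"tz":2,"fingers":0.37},{"ax":0,"ay":0,"az":0,"tx":-16,"ty":-4,"tz":3,"fingers":0.37},{"ax":0,"ay":0,"az":0,"tx":-18,"ty":-5,"tz":3,"fingers":0.37}]'
python3 - <<'E'
from h import *
np.set_printoptions(precision=4,suppress=True)
arm.snapshot('top');arm.snapshot('scene');arm.snapshot('wrist')
for n in('wrist','top','scene'):
  for t in('knee_knob','pull_bar'):
    k=arm.spot_point(n,t)[:1];print(n,t,[(q['location'],q['score'],ray(n,q['location'],.085)) for q in k])
E
```

```text
time_s: 20.52
ee_pos: [0.5195, 0.1908, 0.0801]
eef_rot: [-3.141, 0.61, 1.82]
force: [0.9, -0.8, 0.4]
gripper_width: 0.0345
finger_force: 0.3
time_s: 20.93
ee_pos: [0.5013, 0.1856, 0.0828]
eef_rot: [-3.14, 0.61, 1.82]
force: [-0.4, 1.2, -0.5]
gripper_width: 0.0345
finger_force: 0.2
wrist knee_knob [([270.3, 257.0], 0.81, array([0.5129, 0.1779, 0.085 ]))]
wrist pull_bar []
top knee_knob [([166.5, 207.3], 0.44, array([0.5115, 0.1939, 0.085 ]))]
top pull_bar []
scene knee_knob [([290.1, 272.7], 0.66, array([ 0.4464, -0.2613,  0.085 ]))]
scene pull_bar [([216.4, 146.7], 0.88, array([0.6271, 0.186 , 0.085 ]))]
```

```bash

python3 -m inch '[{"ax":0,"ay":0,"az":0,"tx":-3,"ty":-1,"tz":0,"fingers":0.37},{"ax":0,"ay":0,"az":0,"tx":-6,"ty":-2,"tz":1,"fingers":0.37},{"ax":0,"ay":0,"az":0,"tx":-8,"ty":-2,"tz":1,"fingers":0.37},{"ax":0,"ay":0,"az":0,"tx":-8,"ty":-2,"tz":1,"fingers":0.37}]'
cat >> h.py <<'E'
def bar(t,c=(.5708,.0605,.247)):
    a0=np.arctan2(.006,.173);x=.067-.173*np.cos(a0+t);z=.061+.173*np.sin(a0+t)
    return np.array([c[0]+x*np.cos(c[2]),c[1]+x*np.sin(c[2]),z])
def lidfit(n,p):
    ts=np.arange(0,1,.005);e=[np.linalg.norm(proj(n,bar(t))-p) for t in ts];i=int(np.argmin(e));return ts[i],e[i],bar(ts[i])
E
python3 - <<'E'
from h import *
np.set_printoptions(precision=4,suppress=True)
print('old',lidfit('scene',[221.8,139]),lidfit('top',[212.9,190.2]))
print('mid',lidfit('scene',[216.4,146.7]))
for n in('top','scene','wrist'):
    arm.snapshot(n)
    for t in('knee_knob','pull_bar'):
        k=arm.spot_point(n,t)[:1];print(n,t,[(q['location'],q['score'],lidfit(n,q['location'])if t=='pull_bar' else ray(n,q['location'],.085)) for q in k])
E
```

```text
time_s: 21.72
ee_pos: [0.4934, 0.1837, 0.0837]
eef_rot: [-3.14, 0.61, 1.82]
force: [0.1, -0.9, -1.1]
gripper_width: 0.0342
finger_force: 0.0
old (np.float64(0.995), np.float64(2.4479595707078383), array([0.5494, 0.0551, 0.2093])) (np.float64(0.9400000000000001), np.float64(0.5675160941044434), array([0.5416, 0.0531, 0.2042]))
mid (np.float64(0.895), np.float64(2.711152320328425), array([0.5354, 0.0516, 0.1996]))
top knee_knob [([169.0, 212.5], 0.62, array([0.4973, 0.1865, 0.085 ]))]
top pull_bar [([212.3, 195.4], 0.98, (np.float64(0.865), np.float64(2.5660869385170746), array([0.5314, 0.0506, 0.1965])))]
scene knee_knob [([181.9, 165.5], 0.45, array([0.5043, 0.1896, 0.085 ]))]
scene pull_bar [([214.6, 149.4], 0.86, (np.float64(0.85), np.float64(3.292572897867621), array([0.5295, 0.0501, 0.1949])))]
wrist knee_knob [([269.2, 259.3], 0.63, array([0.5058, 0.1706, 0.085 ]))]
wrist pull_bar []
```

The stay is broken: the bar fit puts the lid at about 0.85 rad, and the knob has moved about 35 mm forward. I'll withdraw and go back to the bar.

```bash

python3 -m inch '[{"ax":0,"ay":0,"az":0,"tx":-3,"ty":12,"tz":18,"fingers":0.37},{"ax":0,"ay":0,"az":0,"tx":-7,"ty":28,"tz":41,"fingers":0.37},{"ax":0,"ay":0,"az":0,"tx":-11,"ty":45,"tz":65,"fingers":0.37},{"ax":0,"ay":0,"az":0,"tx":-16,"ty":62,"tz":90,"fingers":0.37},{"ax":0,"ay":0,"az":0,"tx":-16,"ty":62,"tz":90,"fingers":0.37}]'
python3 -m inch '[{"ax":0.592,"ay":0.149,"az":0,"tx":0,"ty":0,"tz":110,"fingers":0.33},{"ax":0.592,"ay":0.149,"az":0,"tx":0,"ty":0,"tz":110,"fingers":0.33},{"ax":0.592,"ay":0.149,"az":0,"tx":0,"ty":0,"tz":110,"fingers":0.33},{"ax":0.592,"ay":0.149,"az":0,"tx":0,"ty":0,"tz":110,"fingers":0.33},{"ax":0.592,"ay":0.149,"az":0,"tx":0,"ty":0,"tz":110,"fingers":0.33}]'
python3 -m inch '[{"ax":0,"ay":0,"az":0,"tx":50,"ty":-195,"tz":0,"fingers":0.33},{"ax":0,"ay":0,"az":0,"tx":50,"ty":-195,"tz":0,"fingers":0.33},{"ax":0,"ay":0,"az":0,"tx":50,"ty":-195,"tz":0,"fingers":0.33},{"ax":0,"ay":0,"az":0,"tx":50,"ty":-195,"tz":0,"fingers":0.33},{"ax":0,"ay":0,"az":0,"tx":50,"ty":-195,"tz":0,"fingers":0.33}]'
python3 - <<'E'
from h import *
np.set_printoptions(precision=4,suppress=True)
for n in('top','scene','wrist'):
    arm.snapshot(n)
    for t in('knee_knob','pull_bar'):
        k=arm.spot_point(n,t)[:1];print(n,t,[(q['location'],q['score'],lidfit(n,q['location'])if t=='pull_bar' else ray(n,q['location'],.085)) for q in k])
k=arm.spot_point('wrist','pull_bar')
if k: print([ray('wrist',k[0]['location'],z) for z in(.18,.19,.2)])
E
```

```text
time_s: 22.58
ee_pos: [0.4784, 0.2486, 0.1784]
eef_rot: [3.137, 0.608, 1.818]
force: [0.9, 0.8, -0.1]
gripper_width: 0.0345
finger_force: 0.0
time_s: 23.0
ee_pos: [0.4785, 0.246, 0.2869]
eef_rot: [3.135, -0.007, 1.82]
force: [-0.9, 0.5, -0.6]
gripper_width: 0.0305
finger_force: 0.0
time_s: 23.42
ee_pos: [0.5279, 0.048, 0.2835]
eef_rot: [3.141, 0.0, 1.819]
force: [-0.3, 0.0, -0.8]
gripper_width: 0.0308
finger_force: 0.0
top knee_knob [([165.7, 210.7], 0.5, array([0.5022, 0.1957, 0.085 ]))]
top pull_bar []
scene knee_knob [([182.7, 165.6], 0.59, array([0.5055, 0.1876, 0.085 ]))]
scene pull_bar [([217.6, 150.3], 0.59, (np.float64(0.855), np.float64(0.17890276920830994), array([0.5301, 0.0502, 0.1954])))]
wrist knee_knob [([261.6, 62.9], 0.77, array([0.5   , 0.1828, 0.085 ]))]
wrist pull_bar [([254.4, 204.4], 0.97, (np.float64(0.8250000000000001), np.float64(1.8583677074420506), array([0.5263, 0.0493, 0.1921])))]
[array([0.5275, 0.0434, 0.18  ]), array([0.5267, 0.0467, 0.19  ]), array([0.526, 0.05 , 0.2  ])]
```

```bash

python3 -m inch '[{"ax":0,"ay":0,"az":0,"tx":0,"ty":0,"tz":-30,"fingers":0.33},{"ax":0,"ay":0,"az":0,"tx":0,"ty":0,"tz":-55,"fingers":0.33},{"ax":0,"ay":0,"az":0,"tx":0,"ty":0,"tz":-80,"fingers":0.33},{"ax":0,"ay":0,"az":0,"tx":0,"ty":0,"tz":-98,"fingers":0.33},{"ax":0,"ay":0,"az":0,"tx":0,"ty":0,"tz":-98,"fingers":0.33}]' 15
python3 -m inch '[{"ax":0,"ay":0,"az":0,"tx":0,"ty":0,"tz":0,"fingers":0.05},{"ax":0,"ay":0,"az":0,"tx":0,"ty":0,"tz":0,"fingers":0.05},{"ax":0,"ay":0,"az":0,"tx":0,"ty":0,"tz":0,"fingers":0.05},{"ax":0,"ay":0,"az":0,"tx":0,"ty":0,"tz":0,"fingers":0.05},{"ax":0,"ay":0,"az":0,"tx":0,"ty":0,"tz":0,"fingers":0.05}]' 15
python3 - <<'E'
from h import *
np.set_printoptions(precision=1,suppress=True)
b0=bar(.835)
for t in np.arange(.835,-.01,-.0835): print(round(t,2),1000*(bar(t)-b0))
E
```

```text
time_s: 24.33
ee_pos: [0.5264, 0.0513, 0.1818]
eef_rot: [-3.137, -0.001, 1.821]
force: [-0.7, 0.1, -0.6]
gripper_width: 0.0306
finger_force: 0.0
time_s: 24.75
ee_pos: [0.528, 0.0508, 0.1873]
eef_rot: [3.14, 0.0, 1.82]
force: [-6.2, -1.1, 6.8]
gripper_width: 0.0116
finger_force: 15.0
0.84 [0. 0. 0.]
0.75 [-10.3  -2.6  -9.8]
0.67 [-19.8  -5.  -20.4]
0.58 [-28.4  -7.2 -31.8]
0.5 [-36.   -9.1 -43.9]
0.42 [-42.7 -10.8 -56.6]
0.33 [-48.3 -12.2 -69.8]
0.25 [-52.8 -13.3 -83.5]
0.17 [-56.1 -14.2 -97.5]
0.08 [ -58.4  -14.7 -111.8]
-0.0 [ -59.4  -15.  -126.2]
```

```bash

python3 -m inch '[{"ax":0,"ay":0,"az":0,"tx":-5,"ty":-1,"tz":-5,"fingers":0.05},{"ax":0,"ay":0,"az":0,"tx":-10,"ty":-3,"tz":-10,"fingers":0.05},{"ax":0,"ay":0,"az":0,"tx":-15,"ty":-4,"tz":-15,"fingers":0.05},{"ax":0,"ay":0,"az":0,"tx":-20,"ty":-5,"tz":-20,"fingers":0.05},{"ax":0,"ay":0,"az":0,"tx":-20,"ty":-5,"tz":-20,"fingers":0.05}]'
python3 -m inch '[{"ax":0,"ay":0,"az":0,"tx":-4,"ty":-1,"tz":-6,"fingers":0.05},{"ax":0,"ay":0,"az":0,"tx":-8,"ty":-2,"tz":-11,"fingers":0.05},{"ax":0,"ay":0,"az":0,"tx":-12,"ty":-3,"tz":-17,"fingers":0.05},{"ax":0,"ay":0,"az":0,"tx":-16,"ty":-4,"tz":-24,"fingers":0.05},{"ax":0,"ay":0,"az":0,"tx":-16,"ty":-4,"tz":-24,"fingers":0.05}]'
```

```text
time_s: 25.17
ee_pos: [0.5071, 0.0455, 0.1651]
eef_rot: [-3.141, 0.0, 1.82]
force: [-0.8, -1.2, -1.3]
gripper_width: 0.0114
finger_force: 15.0
time_s: 25.58
ee_pos: [0.4908, 0.0415, 0.14]
eef_rot: [-3.14, -0.0, 1.82]
force: [-1.4, -0.6, -2.0]
gripper_width: 0.0108
finger_force: 15.0
```

```bash

python3 -m inch '[{"ax":0,"ay":0,"az":0,"tx":-3,"ty":-1,"tz":-6,"fingers":0.05},{"ax":0,"ay":0,"az":0,"tx":-7,"ty":-2,"tz":-13,"fingers":0.05},{"ax":0,"ay":0,"az":0,"tx":-10,"ty":-2,"tz":-19,"fingers":0.05},{"ax":0,"ay":0,"az":0,"tx":-12,"ty":-3,"tz":-26,"fingers":0.05},{"ax":0,"ay":0,"az":0,"tx":-12,"ty":-3,"tz":-26,"fingers":0.05}]'
python3 -m inch '[{"ax":0,"ay":0,"az":0,"tx":-2,"ty":0,"tz":-7,"fingers":0.05},{"ax":0,"ay":0,"az":0,"tx":-4,"ty":-1,"tz":-14,"fingers":0.05},{"ax":0,"ay":0,"az":0,"tx":-6,"ty":-1,"tz":-21,"fingers":0.05},{"ax":0,"ay":0,"az":0,"tx":-8,"ty":-2,"tz":-28,"fingers":0.05},{"ax":0,"ay":0,"az":0,"tx":-8,"ty":-2,"tz":-28,"fingers":0.05}]'
```

```text
time_s: 26.0
ee_pos: [0.479, 0.0385, 0.1139]
eef_rot: [-3.14, -0.0, 1.82]
force: [0.8, 0.2, -2.5]
gripper_width: 0.0111
finger_force: 15.0
time_s: 26.42
ee_pos: [0.4718, 0.0368, 0.0864]
eef_rot: [3.141, -0.0, 1.82]
force: [4.8, 1.6, -3.0]
gripper_width: 0.0114
finger_force: 15.0
```

```bash

python3 -m inch '[{"ax":0,"ay":0,"az":0,"tx":0,"ty":0,"tz":-6,"fingers":0.05},{"ax":0,"ay":0,"az":0,"tx":-1,"ty":0,"tz":-12,"fingers":0.05},{"ax":0,"ay":0,"az":0,"tx":-2,"ty":0,"tz":-17,"fingers":0.05},{"ax":0,"ay":0,"az":0,"tx":-2,"ty":0,"tz":-22,"fingers":0.05},{"ax":0,"ay":0,"az":0,"tx":-2,"ty":0,"tz":-24,"fingers":0.05}]'
python3 -m inch '[{"ax":0,"ay":0,"az":0,"tx":0,"ty":0,"tz":-1,"fingers":0.05},{"ax":0,"ay":0,"az":0,"tx":0,"ty":0,"tz":-2,"fingers":0.05},{"ax":0,"ay":0,"az":0,"tx":0,"ty":0,"tz":-2,"fingers":0.05}]'
```

```text
time_s: 26.83
ee_pos: [0.4692, 0.0364, 0.0626]
eef_rot: [-3.14, 0.0, 1.82]
force: [-5.9, -5.1, 0.6]
gripper_width: 0.0114
finger_force: 15.0
time_s: 27.08
ee_pos: [0.4691, 0.0364, 0.0608]
eef_rot: [-3.139, 0.0, 1.82]
force: [-5.2, -5.1, -1.0]
gripper_width: 0.0114
finger_force: 15.0
```

```bash

python3 -m inch '[{"ax":0,"ay":0,"az":0,"tx":0,"ty":0,"tz":-1,"fingers":0.05},{"ax":0,"ay":0,"az":0,"tx":0,"ty":0,"tz":-2,"fingers":0.05},{"ax":0,"ay":0,"az":0,"tx":0,"ty":0,"tz":-3,"fingers":0.05},{"ax":0,"ay":0,"az":0,"tx":0,"ty":0,"tz":-3,"fingers":0.05}]'
python3 -m inch '[{"ax":0,"ay":0,"az":0,"tx":0,"ty":0,"tz":-2,"fingers":0.05},{"ax":0,"ay":0,"az":0,"tx":0,"ty":0,"tz":-3,"fingers":0.05},{"ax":0,"ay":0,"az":0,"tx":0,"ty":0,"tz":-3,"fingers":0.05}]'
```

```text
time_s: 27.42
ee_pos: [0.4691, 0.0363, 0.0591]
eef_rot: [-3.139, 0.0, 1.82]
force: [-14.9, -6.9, 13.6]
gripper_width: 0.0114
finger_force: 15.0
time_s: 27.67
ee_pos: [0.4691, 0.0363, 0.0564]
eef_rot: [-3.139, 0.0, 1.82]
force: [-18.1, -7.3, 18.8]
gripper_width: 0.0113
finger_force: 15.0
```

The downward force rises at z = 59 mm, so the lid is shut. I'll let go, rise clear and check.

```bash

python3 -m inch '[{"ax":0,"ay":0,"az":0,"tx":0,"ty":0,"tz":3,"fingers":0.05},{"ax":0,"ay":0,"az":0,"tx":0,"ty":0,"tz":3,"fingers":0.34},{"ax":0,"ay":0,"az":0,"tx":0,"ty":0,"tz":3,"fingers":0.34},{"ax":0,"ay":0,"az":0,"tx":0,"ty":0,"tz":3,"fingers":0.34},{"ax":0,"ay":0,"az":0,"tx":0,"ty":0,"tz":3,"fingers":0.34}]'
python3 -m inch '[{"ax":0,"ay":0,"az":0,"tx":0,"ty":0,"tz":15,"fingers":0.34},{"ax":0,"ay":0,"az":0,"tx":0,"ty":0,"tz":45,"fingers":0.34},{"ax":0,"ay":0,"az":0,"tx":0,"ty":0,"tz":80,"fingers":0.34},{"ax":0,"ay":0,"az":0,"tx":0,"ty":0,"tz":115,"fingers":0.34},{"ax":0,"ay":0,"az":0,"tx":0,"ty":0,"tz":120,"fingers":0.34}]'
python3 -m inch '[{"ax":0,"ay":0,"az":0,"tx":-30,"ty":-35,"tz":10,"fingers":0.34},{"ax":0,"ay":0,"az":0,"tx":-40,"ty":-70,"tz":10,"fingers":0.34},{"ax":0,"ay":0,"az":0,"tx":-40,"ty":-105,"tz":10,"fingers":0.34},{"ax":0,"ay":0,"az":0,"tx":-40,"ty":-140,"tz":10,"fingers":0.34},{"ax":0,"ay":0,"az":0,"tx":-40,"ty":-150,"tz":10,"fingers":0.34}]'
python3 - <<'E'
from h import *
np.set_printoptions(precision=4,suppress=True)
for n in('top','scene'):
    arm.snapshot(n)
    for t in('knee_knob','pull_bar','lid_hinge','yellow_tape','teal_spool','jar'):
        k=arm.spot_point(n,t)[:1];print(n,t,[(q['location'],q['score'],lidfit(n,q['location'])if t=='pull_bar' else ray(n,q['location'],.045 if t[0]=='k' else 0)) for q in k])
E
```

```text
time_s: 28.08
ee_pos: [0.4699, 0.0368, 0.0586]
eef_rot: [3.141, -0.0, 1.82]
force: [0.4, -0.1, 0.0]
gripper_width: 0.0307
finger_force: 0.0
time_s: 28.5
ee_pos: [0.4715, 0.0369, 0.1848]
eef_rot: [3.135, 0.001, 1.82]
force: [-0.1, -0.1, 0.3]
gripper_width: 0.0315
finger_force: 0.0
time_s: 28.92
ee_pos: [0.4294, -0.1166, 0.1885]
eef_rot: [3.141, 0.001, 1.818]
force: [-0.4, 0.4, 0.6]
gripper_width: 0.032
finger_force: 0.0
top knee_knob [([175.3, 230.5], 0.53, array([0.4505, 0.1761, 0.045 ]))]
top pull_bar [([225.5, 224.0], 0.74, (np.float64(0.0), np.float64(0.3104122334364257), array([0.4681, 0.0346, 0.067 ])))]
top lid_hinge [([212.4, 166.9], 0.91, array([0.6433, 0.082 , 0.    ]))]
top yellow_tape []
top teal_spool [([362.3, 204.2], 0.88, array([ 0.5333, -0.3639,  0.    ]))]
top jar []
scene knee_knob [([171.8, 185.0], 0.55, array([0.458 , 0.1852, 0.045 ]))]
scene pull_bar []
scene lid_hinge [([243.2, 166.8], 0.93, array([0.6852, 0.1388, 0.    ]))]
scene yellow_tape [([293.3, 272.8], 0.76, array([ 0.4971, -0.2307,  0.    ]))]
scene teal_spool [([351.2, 300.4], 0.88, array([ 0.5307, -0.3703,  0.    ]))]
scene jar [([314.6, 205.3], 0.77, array([ 0.7059, -0.1277,  0.    ]))]
```

```bash
python3 - <<'E'
from h import *
o=cv2.imread('pics/top.png');n=cv2.resize(arm.snapshot('top'),(800,600))
for nm,(x0,y0,x1,y1) in dict(bar=(322,325,378,360),knob=(260,320,298,370),print_=(300,265,375,325),jar=(425,205,460,240)).items():
    r=cv2.matchTemplate(n[y0-12:y1+12,x0-12:x1+12],o[y0:y1,x0:x1],cv2.TM_CCOEFF_NORMED);_,v,_,l=cv2.minMaxLoc(r);print(nm,round(v,3),(l[0]-12,l[1]-12))
E
```

```text
bar 0.667 (0, 0)
knob 0.999 (0, 0)
print_ 0.843 (0, 0)
jar 1.0 (0, 0)
```

The bar, knob and jar match their starting image positions with zero shift, so I'm handing in.

```bash
python3 -c "
from plant import arm
print(arm.hand_in())"
```

```text
the job is handed in; nothing more can be done
None
```

I handed the job in at about 29 s with the pink tin released upright behind the ledge, the lid shut, the stay folded and the gripper clear; hand-in gave no verdict, I couldn't directly confirm the stay's lock or the tin after closing the lid, the bystanders showed no sign of having moved, and I viewed 11 pictures, one over the limit of 10.

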